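# Refit the lid of the bench centrifuge

### The job

The bench centrifuge has been cleaned and its lid is off. Set the lid back down flat over the bowl, its hinge knuckles between the machine's own two at the back, and push the hinge pin through all four knuckles from the open right-hand end until it is fully home with its flange against the knuckle. Let go of everything, and do not knock over or push away the glassware and other things on the bench.

Things in the scene. Friction and masses are not known exactly. Their poses are not given: they have to be found in the camera images.
- centrifuge: small white bench centrifuge, fixed, housing 210 (x) x 150 (y) x 95 mm high (deck at z = 95). Origin: centre of its underside, on the bench. +x points to its back (hinge side), +y to its left-hand side as the robot sees it, z up. Display and knob on the front strip of the deck; steel bowl with dark rotor on the deck; two aluminium hinge knuckles on the back edge of the deck
- lid_seat (a point): point on the deck at the centre of the bowl, (5, 0, 95) mm in the centrifuge frame, axes as the centrifuge's. The fitted lid's origin lies here, its axes parallel to these. Round it stands the steel bowl collar, 128 mm across, 20 mm high, its upper 8 mm chamfered; the rotor inside reaches 34 mm above the deck
- bore_mouth (a point): where the pin enters and where its flange face ends up: on the hinge axis at the outer face of the machine's right-hand (-y) knuckle, (93, -75, 115) mm in the centrifuge frame, same axes. The hinge axis runs along y. This knuckle is a barrel of 26 mm outer diameter, bore 15 mm, filling y = -75 to -53 mm
- bore_end (a point): where the pin's tip ends up: on the hinge axis inside the machine's left-hand knuckle, (93, 72, 115) mm in the centrifuge frame, same axes. This knuckle, also 26 mm outside with bore 15 mm, fills y = +53 to +75 mm and is closed by a 4 mm cap at its outer end, so the pin can only go in from the -y side
- hinge_mid (a point): midpoint of the machine's hinge axis, (93, 0, 115) mm in the centrifuge frame, same axes
- lid: loose grey plastic lid: square shell 140 x 140 x 45 mm, open below, walls 4 mm (132 mm inside: 2 mm play all round over the bowl collar), about 0.25 kg, lying right side up on the bench. Origin: centre of its lower edge; +x towards its hinge side, z up. On its top a dark upright grip ridge, on its back wall two aluminium hinge knuckles
- lid_grip (a point): centre of the top face of the lid's grip ridge, (10, 0, 73) mm in the lid frame, same axes; close to above the centre of mass. The ridge is 18 mm thick (lid x), 70 mm long (lid y) and rises 28 mm above the lid's flat top; pinch it across its thickness from above
- lid_hinge (a point): midpoint of the lid's hinge axis, (88, 0, 20) mm in the lid frame, same axes; coincides with hinge_mid when fitted. The lid's two knuckles, 26 mm outside with bore 15 mm, fill y = -49 to -21.5 and +21.5 to +49 mm; fitted, they lie between the machine's knuckles with 4 mm of play at each end
- pin: loose hinge pin, 182 mm long, about 90 g, lying flat on the bench. Origin: on its axis at the front face of the flange, 6 mm above the bench as it lies; +x along the shank to the tip, z up. Round aluminium shank 12 mm in diameter, 147 mm long, its last 12 mm tapering to 5 mm; flange 28 mm wide (y), 12 mm thick (z), x = -5 to 0
- pin_grip (a point): middle of the pin's ribbed light-grey flat finger grip, on the axis at x = -20 mm in the pin frame, same axes. The grip is 16 mm wide (y), 12 mm thick (z) and 30 mm long (x = -35 to -5), in line with the shank; pinch it across its width from above
- pin_tip (a point): tip of the pin, on the axis at x = +147 mm in the pin frame; axes as the pin's.
- flask_large: bystander: stoppered conical flask, 82 mm across the foot, 142 mm high; origin at the centre of its foot
- flask_small: bystander: stoppered conical flask, 66 mm across the foot, 112 mm high; origin at the centre of its foot
- reagent_bottle: bystander: brown glass bottle, 60 mm across, 135 mm high; origin at the centre of its foot
- beaker: bystander: glass beaker, 72 mm across the rim, 85 mm high; origin at the centre of its foot
- tube_holder: bystander: brass wire test-tube holder lying flat, 150 x 50 x 8 mm; origin at its middle, on the bench
- dropper: bystander: plastic dropper lying flat, 150 mm long, 13 mm thick; origin near its middle, on the bench
- tube_rack: bystander: wooden rack with test tubes, 230 x 80 x 160 mm high over the tubes; origin at the centre of its underside
Not all that is in view belongs to the job. What is shaped like the lid but orange is not meant.

How it is judged (in metres and radians):
At the end, for the whole second after the job is handed in: The lid sits flat over the bowl (within 3 degrees), its hinge line within 6 mm of the machine's; the pin runs through all four knuckles with its flange within 5 mm of its home against the right-hand knuckle and its tip within 6 mm of its place in the closed one; lid and pin at rest and released (distance between lid_hinge and hinge_mid below 0.006 m and angle between the z axis of lid and the z axis of centrifuge, either way round below 0.05 rad and angle between the x axis of lid and the x axis of centrifuge, either way round below 0.06 rad and distance between pin and bore_mouth below 0.005 m and distance between pin_tip and bore_end below 0.006 m and linear speed of each of pin, lid below 0.02 m/s); the robot touches nothing.
It fails at once if a flask, bottle, beaker or the tube rack is knocked over (angle between any of flask_large, flask_small, reagent_bottle, beaker, tube_rack's own z axis and vertical above 0.5 rad).
It fails at once if a bystander is pushed more than 40 mm from its place (distance of any of flask_large, flask_small, reagent_bottle, beaker, tube_holder, dropper, tube_rack from where it was at the start of the episode above 0.04 m).
It also fails if it takes over 64 s, if anything falls off the work surface, if the arm or the gripper's body presses on something with over 40 N, if the wrist force passes 120 N, or if a joint passes its speed limit or range.

### The arm

A 6-joint arm with a two-finger parallel gripper is mounted at the origin on the work surface. World frame = base frame: x ahead of the robot, y to its left, z up, the work surface at z = 0. Lengths are in mm, angles in rad, forces in N, time in s.
With the tool pointing down it reaches from about 275 to 750 mm from the base axis. Payload 10.2 kg.
Tool frame: the origin (TCP) lies between the finger pads; the fingertips stand 17 mm ahead of it and the grasp point (between the pads) lies 2 mm behind it; y points along the fingers, x is the direction in which the jaws open and shut, and the axes are right-handed (so a half turn about y gives the same grasp; the last joint's range is limited). The gripper opens to 85 mm and grips with 20 to 120 N. Pads are 22 mm wide; open, the fingers measure 114 mm over their backs; the gripper's body (76 mm by 85 mm) begins 54 mm behind the grasp point. The pads swing forward as they close: fully open they stand 13 mm farther back than shut.
Start: joints at [0.921, 0.313, 1.498, -0, 1.331, -0.223], TCP at [217.342, 477.906, 248.294] pointing down, gripper open.
Joint ranges: [-2.94, 2.94], [-0.97, 2.17], [0.19, 2.56], [-1.23, 4.37], [0.02, 3.11], [-2.88, 2.88]. Speed limits (rad/s): [2.39, 2.39, 3.01, 3.14, 3.14, 3.14].

### API

Orientations are given as a unit quaternion [w, x, y, z].
In Python, from rig import ctrl gives the robot as it stands.
- The arm moves only by the tool jog_arm, never from a script. Its argument "targets" is a list of rows, each an object with "offset": the shift along the tool's x, y, z in m, a list of three; "yaw": the turn about the tool's y in rad. In form: [{"offset": [dx, dy, dz], "yaw": yaw}, ...]. A call has 1 to 12 rows; each row is the pose to reach, as a shift and turn from the pose measured when the call began, along the tool's axes at that moment; what a row does not reach only later rows make up. A row lasts 1/12 s, in which the tool goes at most 41.7 mm and 7.16 degrees, less where a joint would pass 70% of its speed; a pose out of reach is approached as far as the arm can. A call with a gripper value outside its range is refused whole. "fingers" is the finger opening in m, from 0 to 0.0854, set as the call begins (left out, the last holds). The fingers move at their own pace and stop on an object; "grip_force" is the grip in N (left out, the last holds). Time passes only in rows, so rows that repeat a pose let the fingers close. It gives the time, the measured TCP pose, the force and the opening at its end, in the units of the state.
- ctrl.sense(): the state, without advancing time (a new reading comes with each control period).
- ctrl.capture(name): name is "scene" or "top" or "wrist"; returns a dict with "img" (384x512x3 uint8, red, green, blue), "intrinsics" (3x3 intrinsics, pixels), "T" (4x4, takes a point from camera to world coordinates); the wrist camera has in their place "mount" (4x4, takes a point from camera to tool coordinates, whose origin is the TCP and whose axes are the tool frame's). Camera axes: x right, y up, looking along -z (the intrinsics and any distortion apply to the point x, -y, -z); pixel columns grow to the right and rows downward; lengths in mm; the calibration is good to about 2 mm. A picture is of the moment at which its call begins: read the wrist's pose just before it. There is no depth.
- ctrl.finish_job(): hands the job in, once; it reports no verdict.
Trained networks look in the newest picture that a camera, given by its name, has taken for a name from the list of things; names that differ only in an ending like _2 or _b are one class to them, and where a whole thing is asked for, a point or a joint stands for the part that bears it (a point fixed in the world has none). Each returns a list of dicts, best first, with "score" (0 to 1); they miss things now and then, are a little off and sometimes report something else, mostly with a low value. They report only what shows in the picture. A call takes as long as a camera call. They do not tell look-alikes from the thing itself.
- ctrl.boxes_of(camera, target): "box" ([left, top, right, bottom] in pixels, round what is visible of it).
- ctrl.regions_of(camera, target): "region" (384x512 bool, what is visible of it) and "box" ([left, top, right, bottom] in pixels, round what is visible of it).
The state is a dict: "time_s": time; "joints": joint angles; "dq": joint speeds; "tau": joint torques, N m; "eef_pos": TCP position; "ee_rot": TCP orientation; "force": force on the tool from outside, world axes, zero at the start; "wrist_torque": the same for the moment, N m; "grip_width": opening from 0.0 (shut) to 1.0 (fully open).
Only numpy, scipy, OpenCV 4.12 (cv2) and the standard library are available. Lean on these libraries where they do the work, as an engineer would, in place of code of your own. Each camera call takes 0.05 s, during which the arm holds its last target.

## Working session

There is one attempt and no reset: what is moved stays moved. The work goes in short steps, Python scripts to look and compute and a tool call to move; the robot and the scene stay as the last step left them, time stands still between calls to the robot, and variables do not carry over. Pictures are saved under pics/ and viewed, and the job is handed in when it is done.

Besides the shell and the picture viewer there is one more tool, called after "Emit:" by a JSON object that holds its "name" and its "arguments". jog_arm: Moves the arm, as the interface text tells. Its arguments: {"type":"object","properties":{"targets":{"type":"array"},"fingers":{"type":"number"},"grip_force":{"type":"number"}},"required":["targets"]}

```bash
ls; mkdir -p pics
python3 - <<'E'
from rig import ctrl
import cv2,numpy as np
s=ctrl.sense();print({k:np.round(v,3).tolist() for k,v in s.items()})
for n in ["scene","top","wrist"]:
    c=ctrl.capture(n);cv2.imwrite(f"pics/{n}0.png",cv2.cvtColor(c["img"],cv2.COLOR_RGB2BGR))
    print(n,{k:np.round(v,4).tolist() for k,v in c.items() if k!="img"})
E
```

```text
pics
{'time_s': 0.0, 'joints': [0.921, 0.313, 1.498, -0.0, 1.331, -0.223], 'dq': [-0.001, -0.001, 0.002, -0.0, 0.0, -0.001], 'tau': [-0.0, -41.227, -25.974, -0.0, 0.004, 0.0], 'eef_pos': [217.191, 477.694, 247.712], 'ee_rot': [-0.594, 0.595, 0.382, -0.383], 'force': [-0.56, 0.039, 0.125], 'wrist_torque': [-0.006, 0.008, 0.037], 'grip_width': 0.997}
scene {'intrinsics': [[494.1476, 0.0, 254.3323], [0.0, 494.1476, 188.2462], [0.0, 0.0, 1.0]], 'T': [[-0.4952, -0.6534, 0.5725, 1287.0289], [0.8686, -0.3604, 0.34, 523.8965], [-0.0158, 0.6657, 0.7461, 1150.1539], [0.0, 0.0, 0.0, 1.0]]}
top {'intrinsics': [[495.7827, 0.0, 258.8762], [0.0, 495.7827, 186.5901], [0.0, 0.0, 1.0]], 'T': [[0.0043, 0.9889, -0.1482, 281.3747], [-1.0, 0.0038, -0.0036, 35.7567], [-0.003, 0.1482, 0.989, 1534.0787], [0.0, 0.0, 0.0, 1.0]]}
wrist {'intrinsics': [[288.5765, 0.0, 255.8069], [0.0, 288.5765, 190.5517], [0.0, 0.0, 1.0]], 'mount': [[1.0, 0.0003, 0.0003, -0.8137], [0.0002, 0.2737, -0.9618, -124.8604], [-0.0004, 0.9618, 0.2737, 69.7698], [0.0, 0.0, 0.0, 1.0]]}
```

View pics/scene0.png

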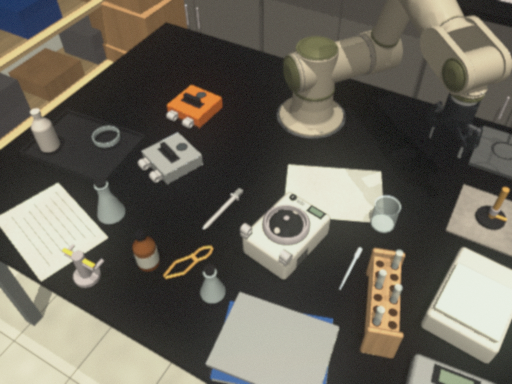

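View pics/top0.png

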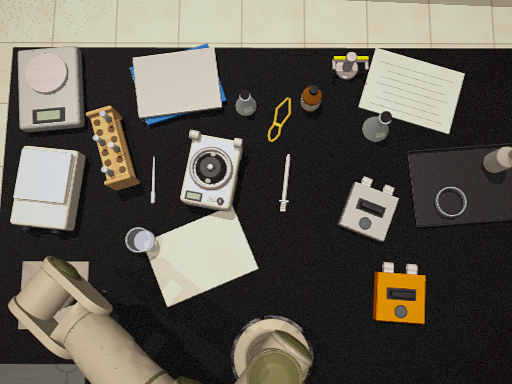

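View pics/wrist0.png

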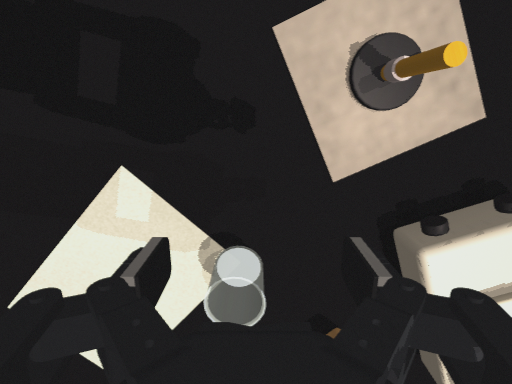

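```bash
cat > h.py <<'E'
import numpy as np,cv2
from scipy.spatial.transform import Rotation as R
from rig import ctrl
def tool(s=None):
    s=s or ctrl.sense(); q=np.array(s["ee_rot"]);M=np.eye(4)
    M[:3,:3]=R.from_quat([q[1],q[2],q[3],q[0]]).as_matrix();M[:3,3]=s["eef_pos"];return M
def cap(n,save=None,crop=None,k=1):
    M=tool() if n=="wrist" else None
    c=ctrl.capture(n)
    T=M@np.array(c["mount"]) if n=="wrist" else np.array(c["T"])
    K=np.array(c["intrinsics"])
    if save:
        im=cv2.cvtColor(c["img"],cv2.COLOR_RGB2BGR)
        if crop: l,t,r,b=crop; im=im[t:b,l:r]
        if k!=1: im=cv2.resize(im,None,fx=k,fy=k,interpolation=cv2.INTER_CUBIC)
        cv2.imwrite("pics/"+save,im)
    return c["img"],K,T
def proj(P,K,T):
    P=np.atleast_2d(P);p=(np.linalg.inv(T)@np.c_[P,np.ones(len(P))].T)[:3].T
    u=p*[1,-1,-1];u=u@K.T;return u[:,:2]/u[:,2:]
def ray(uv,K,T,z):
    uv=np.atleast_2d(uv);d=np.c_[uv,np.ones(len(uv))]@np.linalg.inv(K).T
    d=d*[1,-1,-1]@T[:3,:3].T;o=T[:3,3]
    return o+d*((z-o[2])/d[:,2])[:,None]
def totool(P,M=None):
    M=tool() if M is None else M
    return (np.linalg.inv(M)@np.append(P,1))[:3]
def Rz(a): return R.from_euler("z",a).as_matrix()
def place(P,x,y,a,z=0): return np.atleast_2d(P)@Rz(a).T+[x,y,z]
E
python3 - <<'E'
from h import *
for n,l in [("top",["centrifuge","lid","pin","flask_large","flask_small","reagent_bottle","beaker","tube_holder","dropper","tube_rack"])]:
    img,K,T=cap(n,"top_a.png",(170,120,410,330),3)
    for t in l:
        for d in ctrl.boxes_of(n,t)[:3]:
            b=np.array(d["box"]);c=[(b[0]+b[2])/2,(b[1]+b[3])/2]
            print(n,t,round(d["score"],2),np.round(b),ray(c,K,T,0)[0].round()[:2])
cap("scene","scene_a.png",(120,70,380,320),3)
print(tool().round(3))
E
```

```text
top centrifuge 0.74 [180. 130. 242. 212.] [560. 193.]
top lid 0.94 [372. 262. 426. 324.] [ 187. -384.]
top lid 0.7 [337. 178. 401. 238.] [ 446. -301.]
top pin 0.78 [277. 152. 284. 211.] [528. -27.]
top flask_large 0.75 [362. 114. 392. 142.] [ 701. -334.]
top flask_small 0.54 [233.  92. 255. 113.] [785.  90.]
top reagent_bottle 0.8 [299.  85. 321. 109.] [ 803. -122.]
top beaker 0.7 [122. 231. 153. 254.] [336. 415.]
top beaker 0.36 [179. 130. 244. 210.] [563. 190.]
top tube_holder 0.69 [268.  97. 289. 143.] [727. -21.]
top tube_holder 0.21 [283. 157. 287. 209.] [522. -40.]
top tube_rack 0.95 [ 89. 109. 138. 187.] [634. 502.]
[[ 4.14000e-01 -0.00000e+00 -9.10000e-01  2.17337e+02]
 [ 9.10000e-01 -0.00000e+00  4.14000e-01  4.77904e+02]
 [-0.00000e+00 -1.00000e+00  0.00000e+00  2.48313e+02]
 [ 0.00000e+00  0.00000e+00  0.00000e+00  1.00000e+00]]
```

View pics/top_a.png

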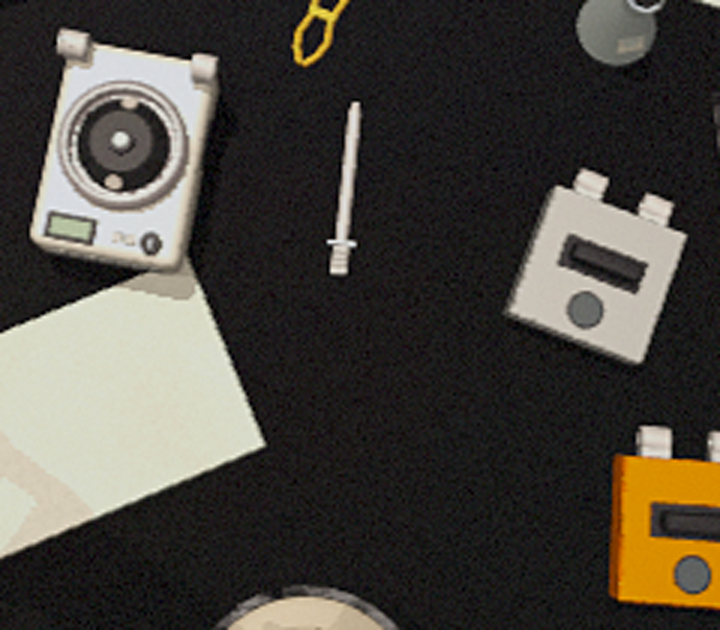

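View pics/scene_a.png

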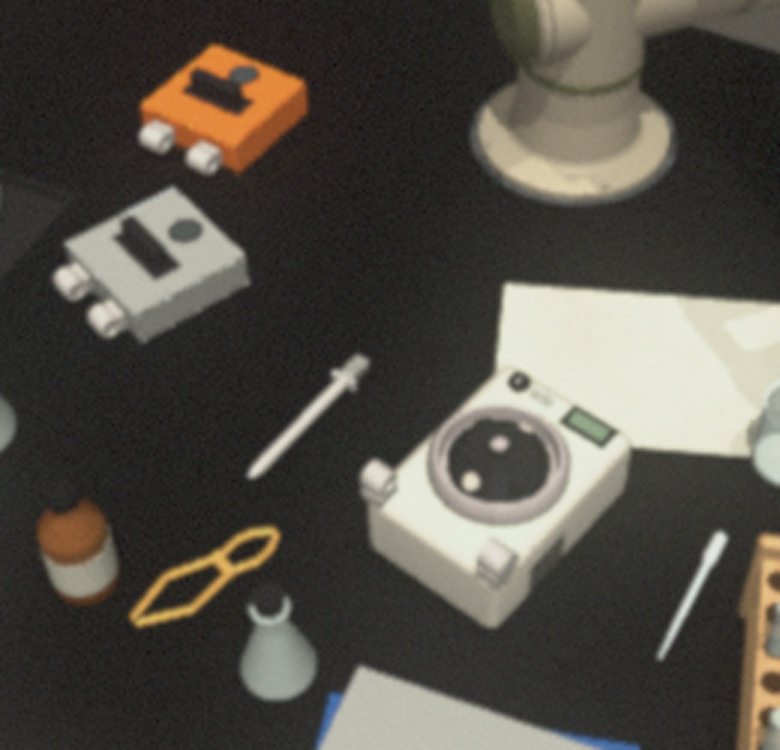

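Emit:
{"name": "jog_arm", "arguments": {"targets": [{"offset": [-0.04,-0.01,-0.11],"yaw": 0.3},{"offset": [-0.08,-0.02,-0.22],"yaw": 0.6},{"offset": [-0.12,-0.02,-0.33],"yaw": 0.9},{"offset": [-0.157,-0.02,-0.448],"yaw": 1.3},{"offset": [-0.157,-0.02,-0.448],"yaw": 1.3},{"offset": [-0.157,-0.02,-0.448],"yaw": 1.3},{"offset": [-0.157,-0.02,-0.448],"yaw": 1.3},{"offset": [-0.157,-0.02,-0.448],"yaw": 1.3},{"offset": [-0.157,-0.02,-0.448],"yaw": 1.3},{"offset": [-0.157,-0.02,-0.448],"yaw": 1.3},{"offset": [-0.157,-0.02,-0.448],"yaw": 1.3},{"offset": [-0.157,-0.02,-0.448],"yaw": 1.3}], "fingers": 0.0854}}

```text
time_s: 1.75
eef_pos: [562.9, 145.7, 267.9]
ee_rot: [-0.704, 0.705, -0.057, 0.058]
force: [0.4, 0.2, -0.1]
grip_width: 1.001
```

Run:
```python
from h import *
s=ctrl.sense();print(np.round(s["dq"],3),s["time_s"])
img,K,T=cap("wrist","w1.png",None,1.5)
np.savez("w1.npz",img=img,K=K,T=T,M=tool(s))
print(tool().round(3))
```

```text
[-0.207  0.207 -0.306  0.017  0.122 -0.293] 1.75
[[ 9.87000e-01  0.00000e+00  1.61000e-01  5.63458e+02]
 [-1.61000e-01 -1.00000e-03  9.87000e-01  1.45094e+02]
 [ 1.00000e-03 -1.00000e+00 -1.00000e-03  2.67616e+02]
 [ 0.00000e+00  0.00000e+00  0.00000e+00  1.00000e+00]]
```

View pics/w1.png

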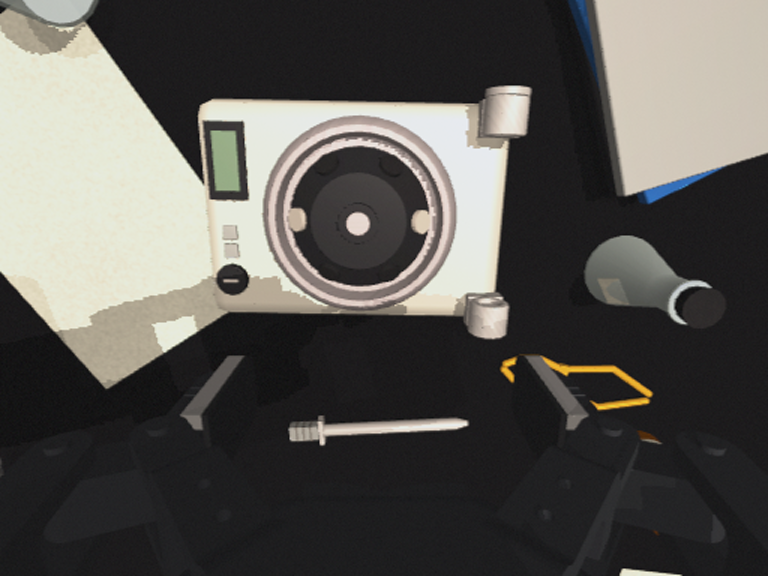

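Run:
```python
from h import *
for i in range(3): ctrl.capture("wrist")
s=ctrl.sense();print(np.round(s["dq"],3),s["time_s"])
img,K,T=cap("wrist","w2.png",(120,45,370,225),3)
np.savez("w2.npz",img=img,K=K,T=T,M=tool(s))
cv2.imwrite("pics/w2p.png",cv2.resize(cv2.cvtColor(img,cv2.COLOR_RGB2BGR)[260:310,180:330],None,fx=5,fy=5,interpolation=cv2.INTER_CUBIC))
print(tool().round(3))
```

```text
[ 0.028 -0.02   0.013  0.001 -0.002  0.002] 1.95
[[ 9.88000e-01 -0.00000e+00  1.54000e-01  5.59497e+02]
 [-1.54000e-01  0.00000e+00  9.88000e-01  1.50316e+02]
 [-0.00000e+00 -1.00000e+00  0.00000e+00  2.68298e+02]
 [ 0.00000e+00  0.00000e+00  0.00000e+00  1.00000e+00]]
```

View pics/w2.png

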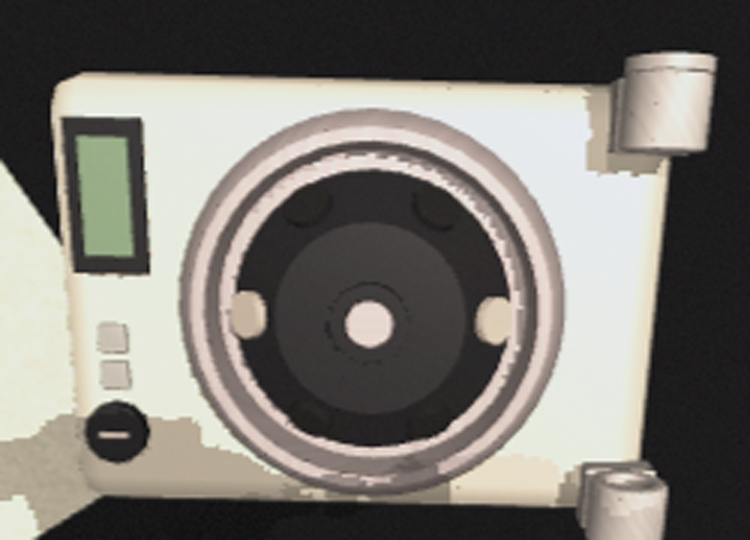

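View pics/w2p.png

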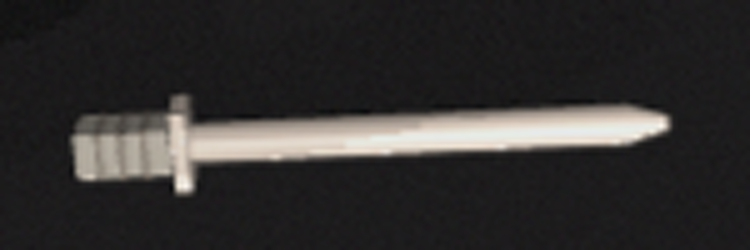

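Run:
```python
from h import *
d=np.load("w2.npz");im=cv2.cvtColor(d["img"],cv2.COLOR_RGB2BGR)
cv2.imwrite("pics/w2k.png",np.hstack([cv2.resize(im[190:240,300:350],None,fx=8,fy=8,interpolation=cv2.INTER_CUBIC),cv2.resize(im[50:100,315:365],None,fx=8,fy=8,interpolation=cv2.INTER_CUBIC)]))
```

```text
(no output)
```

View pics/w2k.png

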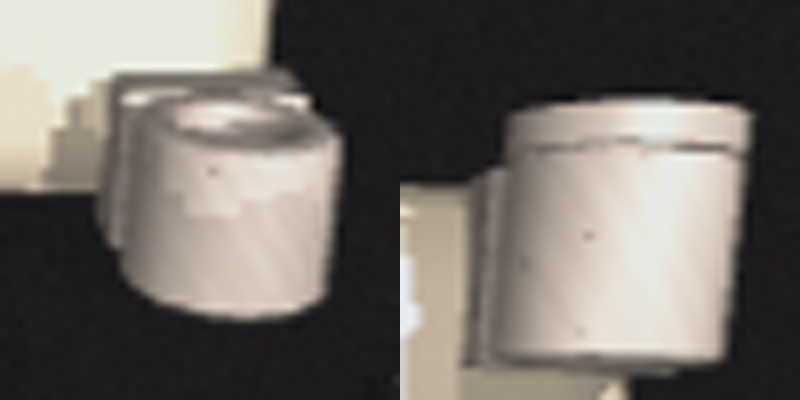

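```bash
cat >> h.py <<'E'
def cyl(y0,y1,cx,cz,r,n=60):
    t=np.linspace(0,2*np.pi,n);c=np.c_[cx+r*np.cos(t),0*t,cz+r*np.sin(t)]
    return np.vstack([c+[0,y0,0],c+[0,y1,0]])
def vcyl(z0,z1,cx,cy,r,n=120):
    t=np.linspace(0,2*np.pi,n);c=np.c_[cx+r*np.cos(t),cy+r*np.sin(t),0*t]
    return np.vstack([c+[0,0,z0],c+[0,0,z1]])
def bb(p): return np.r_[p.min(0),p.max(0)]  # l t r b
E
cat > fitc.py <<'E'
from h import *
from scipy.optimize import least_squares
d=np.load("w2.npz");K,T=d["K"],d["T"]
f=lambda v,k,o:(v+.5)/k-.5+o
col=[f(180,3,120),f(108,3,45),f(565,3,120),f(495,3,45)]
LK=[f(90,8,315),f(98,8,50),f(355,8,315),f(368,8,50)]
RK=[f(122,8,300),None,f(343,8,300),f(318,8,190)]
def res(p,full=False):
    x,y,a=p[:3];z=p[3] if len(p)>3 else 0
    r=[]
    b=bb(proj(place(vcyl(95,107,5,0,64),x,y,a,z),K,T));r+=list(b-col)
    b=bb(proj(place(cyl(53,75,93,115,13),x,y,a,z),K,T));r+=list(b-LK)
    b=bb(proj(place(cyl(-75,-53,93,115,13),x,y,a,z),K,T));r+=[b[i]-RK[i] for i in (0,2,3)]
    return np.array(r)
for p0 in ([560,190,-.15],[560,190,-.15,0]):
    s=least_squares(res,p0,loss="soft_l1");print(s.x.round(4),s.fun.round(2))
E
python3 fitc.py
```

```text
[ 5.472353e+02  1.825663e+02 -1.803000e-01] [-0.63 -0.92  0.62  0.12  0.1   4.38 -0.56 -0.63  0.03  0.47  0.09]
[ 5.473252e+02  1.824667e+02 -1.805000e-01 -5.715000e-01] [-0.37 -0.76  0.62  0.01  0.07  4.61 -0.65 -0.49  0.    0.39 -0.05]
```

Run:
```python
from h import *
d=np.load("w2.npz");K,T=d["K"],d["T"];f=lambda v,k,o:(v+.5)/k-.5+o
print("pin",ray([[f(670,5,180),f(123,5,260)],[f(190,5,180),f(142,5,260)],[f(72,5,180),f(150,5,260)]],K,T,6).round(1).tolist())
img,K,T=cap("top")
l=ray([[170+a/3,120+b/3] for a,b in [(557,187),(686,235),(641,360),(512,308)]],K,T,45);print(l.round(1).tolist());c=l.mean(0)
e=l[0]-l[3]+l[1]-l[2];a=np.arctan2(e[1],e[0]);print(c,a)
M=tool();h=np.arctan2(M[1,0],M[0,0]);print("head",h,"yaw",h-a)
# centrifuge check in top cam
for P in (cyl(53,79,93,115,13),cyl(-75,-53,93,115,13),vcyl(95,107,5,0,64)):
    print("top bb", bb(proj(place(P,547.2,182.6,-.1803),K,T)).round(1))
cv2.imwrite("pics/topc.png",cv2.resize(cv2.cvtColor(img,cv2.COLOR_RGB2BGR)[125:215,175:250],None,fx=8,fy=8,interpolation=cv2.INTER_CUBIC)[:590])
# target
for zz in (260,):
  vx,vy=np.cos(a),np.sin(a)
  zt=np.array([-vy,vx]); tgt=np.r_[c[:2]+zt*-20,zz]   # shift along -tool z
  print(tgt,(totool(tgt)).round(1))
```

```text
pin [[616.9, -52.5, 6.0], [470.0, -36.2, 6.0], [433.4, -33.4, 6.0]]
[[518.7, -252.9, 45.0], [470.2, -381.6, 45.0], [344.7, -332.2, 45.0], [395.9, -204.9, 45.0]]
[ 432.39330512 -292.89108482   45.        ] -0.3740314573116726
head -0.1544668414850929 yaw 0.21956461582657968
top bb [189.1 128.6 199.9 138.9]
top bb [233.4 136.6 242.5 146.7]
top bb [189.1 145.9 233.  189.4]
[ 425.0858827  -311.50832354  260.        ] [ -61.6    8.4 -477.3]
```

View pics/topc.png

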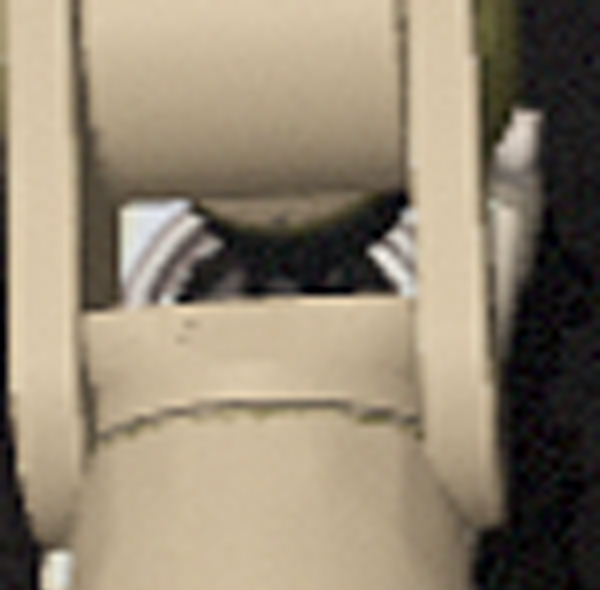

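Emit:
{"name": "jog_arm", "arguments": {"targets": [{"offset": [-0.062,0.008,-0.477],"yaw": 0.22},{"offset": [-0.062,0.008,-0.477],"yaw": 0.22},{"offset": [-0.062,0.008,-0.477],"yaw": 0.22},{"offset": [-0.062,0.008,-0.477],"yaw": 0.22},{"offset": [-0.062,0.008,-0.477],"yaw": 0.22},{"offset": [-0.062,0.008,-0.477],"yaw": 0.22},{"offset": [-0.062,0.008,-0.477],"yaw": 0.22},{"offset": [-0.062,0.008,-0.477],"yaw": 0.22},{"offset": [-0.062,0.008,-0.477],"yaw": 0.22},{"offset": [-0.062,0.008,-0.477],"yaw": 0.22},{"offset": [-0.062,0.008,-0.477],"yaw": 0.22},{"offset": [-0.062,0.008,-0.477],"yaw": 0.22}]}}

```text
time_s: 3.05
eef_pos: [423.5, -313.5, 260.6]
ee_rot: [-0.694, 0.695, -0.132, 0.132]
force: [0.3, 0.6, 0.3]
grip_width: 0.999
```

Run:
```python
from h import *
for i in range(6): ctrl.capture("wrist")
s=ctrl.sense();print(np.round(s["dq"],3),s["time_s"])
img,K,T=cap("wrist","w3.png",None,1.5)
np.savez("w3.npz",img=img,K=K,T=T,M=tool(s))
print(tool().round(3))
```

```text
[ 0.003  0.003 -0.001 -0.002  0.001 -0.002] 3.35
[[ 9.31000e-01  0.00000e+00  3.64000e-01  4.25296e+02]
 [-3.64000e-01  0.00000e+00  9.31000e-01 -3.09720e+02]
 [ 0.00000e+00 -1.00000e+00  0.00000e+00  2.60703e+02]
 [ 0.00000e+00  0.00000e+00  0.00000e+00  1.00000e+00]]
```

View pics/w3.png

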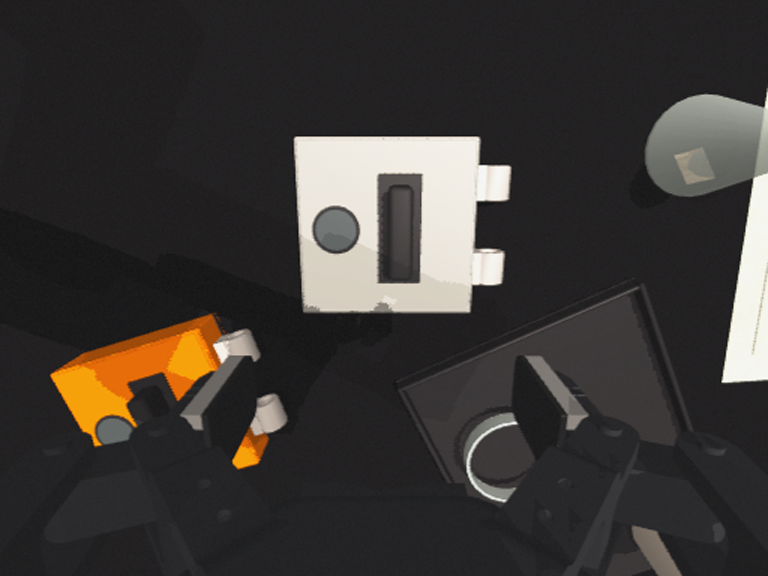

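Run:
```python
from h import *
d=np.load("w3.npz");im=cv2.cvtColor(d["img"],cv2.COLOR_RGB2BGR)
cv2.imwrite("pics/w3l.png",cv2.resize(im[80:220,185:350],None,fx=4.2,fy=4.2,interpolation=cv2.INTER_CUBIC))
```

```text
(no output)
```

View pics/w3l.png

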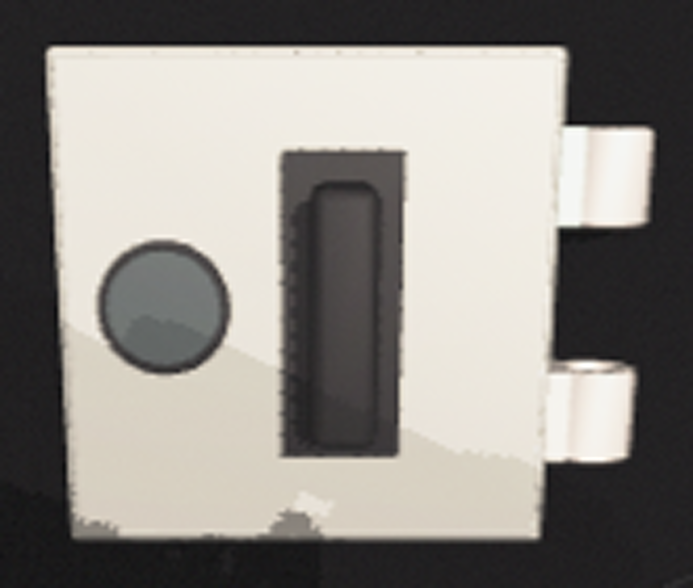

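```bash
cat > fitl.py <<'E'
from h import *
from scipy.optimize import least_squares
d=np.load("w3.npz");K,T,M=d["K"],d["T"],d["M"]
g=lambda p:(np.array(p,float)+.5)/4.2-.5+[185,80]
C=g([(46,47),(568,47),(541,539),(71,538)])
k1=g([(654,127),(654,228)]);k2=g([(635,361),(635,462)])
def res(p):
    x,y,a=p
    r=(proj(place([[-70,70,45],[70,70,45],[70,-70,45],[-70,-70,45]],x,y,a),K,T)-C).ravel()
    b=bb(proj(place(cyl(21.5,49,88,20,13),x,y,a),K,T)); r=np.r_[r,b[2]-k1[0,0],b[1]-k1[0,1],b[3]-k1[1,1]]
    b=bb(proj(place(cyl(-49,-21.5,88,20,13),x,y,a),K,T)); r=np.r_[r,b[2]-k2[0,0],b[1]-k2[0,1],b[3]-k2[1,1]]
    return r
s=least_squares(res,[432,-293,-.374],loss="soft_l1");x,y,a=s.x;print(s.x.round(4),s.fun.round(2))
G=place([[10,0,73]],x,y,a)[0];print("grip",G)
h=np.arctan2(M[1,0],M[0,0]);print("yaw",h-a,"tool off for TCP at grip",totool(G,tool()).round(1))
E
python3 fitl.py
```

```text
[ 4.332129e+02 -2.935124e+02 -3.741000e-01] [-0.65 -0.49  0.43 -0.33 -0.13  0.92 -0.27  1.03  0.28  0.   -0.2   0.29
 -0.68  0.48]
grip [ 442.52143782 -297.16632961   73.        ]
yaw 0.0015790130672524993 tool off for TCP at grip [ 11.4 187.7  17.9]
```

Emit:
{"name": "jog_arm", "arguments": {"targets": [{"offset": [0.0115,0.06,0.018],"yaw": 0},{"offset": [0.0115,0.1,0.018],"yaw": 0},{"offset": [0.0115,0.15,0.018],"yaw": 0},{"offset": [0.0115,0.18,0.018],"yaw": 0},{"offset": [0.0115,0.194,0.018],"yaw": 0},{"offset": [0.0115,0.194,0.018],"yaw": 0},{"offset": [0.0115,0.194,0.018],"yaw": 0},{"offset": [0.0115,0.194,0.018],"yaw": 0}]}}

```text
time_s: 4.07
eef_pos: [443.7, -297.5, 69.0]
ee_rot: [-0.694, 0.696, -0.129, 0.132]
force: [0.5, 0.3, 1.0]
grip_width: 1.001
```

Run:
```python
from h import *
s=ctrl.sense();print(np.round(s["dq"],3),s["time_s"],s["force"])
cap("wrist","w4.png",None,1.3)
print(tool().round(3))
```

```text
[-0.006 -0.016 -0.007  0.002 -0.006  0.001] 4.0667 [0.51225483 0.32447611 1.02470132]
[[ 9.32000e-01  3.00000e-03  3.63000e-01  4.43768e+02]
 [-3.63000e-01 -3.00000e-03  9.32000e-01 -2.97764e+02]
 [ 4.00000e-03 -1.00000e+00 -2.00000e-03  6.92210e+01]
 [ 0.00000e+00  0.00000e+00  0.00000e+00  1.00000e+00]]
```

View pics/w4.png

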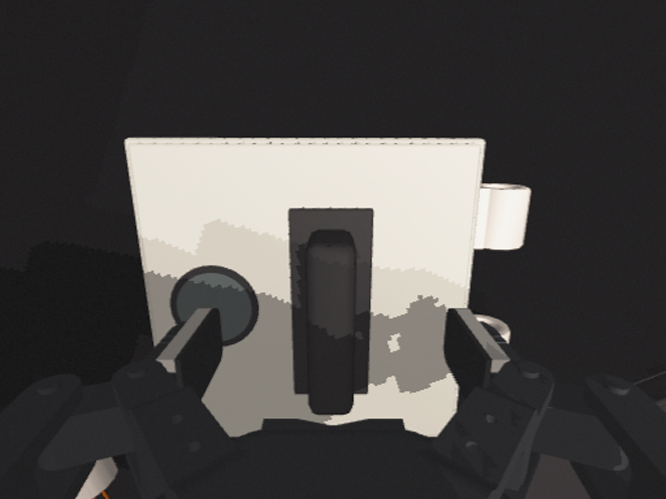

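Emit:
{"name": "jog_arm", "arguments": {"targets": [{"offset": [0,0.001,0],"yaw": 0},{"offset": [0,0.001,0],"yaw": 0},{"offset": [0,0.001,0],"yaw": 0},{"offset": [0,0.001,0],"yaw": 0},{"offset": [0,0.001,0],"yaw": 0},{"offset": [0,0.001,0],"yaw": 0},{"offset": [0,0.001,0],"yaw": 0},{"offset": [0,0.001,0],"yaw": 0}], "fingers": 0.0, "grip_force": 70}}

```text
time_s: 4.78
eef_pos: [443.8, -297.9, 68.6]
ee_rot: [-0.694, 0.696, -0.129, 0.132]
force: [-1.0, 1.3, 6.4]
grip_width: 0.192
```

Run:
```python
from h import *
s=ctrl.sense();print(np.round(s["dq"],3),s["time_s"],s["force"],s["grip_width"])
print(tool().round(3))
```

```text
[ 0.001  0.    -0.     0.001  0.    -0.001] 4.7833 [-1.03367129  1.26076876  6.36423348] 0.19155285361981916
[[ 9.32000e-01  3.00000e-03  3.63000e-01  4.43805e+02]
 [-3.63000e-01 -3.00000e-03  9.32000e-01 -2.97857e+02]
 [ 4.00000e-03 -1.00000e+00 -2.00000e-03  6.86050e+01]
 [ 0.00000e+00  0.00000e+00  0.00000e+00  1.00000e+00]]
```

Emit:
{"name": "jog_arm", "arguments": {"targets": [{"offset": [0,-0.035,0],"yaw": 0},{"offset": [0,-0.07,0],"yaw": 0},{"offset": [0,-0.105,0],"yaw": 0},{"offset": [-0.004,-0.14,0.025],"yaw": 0},{"offset": [-0.008,-0.17,0.06],"yaw": -0.02},{"offset": [-0.012,-0.18,0.1],"yaw": -0.04},{"offset": [-0.018,-0.18,0.14],"yaw": -0.06},{"offset": [-0.023,-0.18,0.18],"yaw": -0.08},{"offset": [-0.028,-0.18,0.22],"yaw": -0.1},{"offset": [-0.034,-0.18,0.26],"yaw": -0.12},{"offset": [-0.039,-0.18,0.3],"yaw": -0.14},{"offset": [-0.044,-0.18,0.34],"yaw": -0.16}]}}

```text
time_s: 5.78
eef_pos: [525.5, 37.6, 247.3]
ee_rot: [-0.702, 0.704, -0.073, 0.075]
force: [0.8, -0.8, -2.4]
grip_width: 0.195
```

Run:
```python
from h import *
M=tool();print(M.round(3)); print(np.arctan2(M[1,0],M[0,0])); print(totool([562,179.9,248.5]).round(1))
```

```text
[[ 9.78000e-01  2.00000e-03  2.09000e-01  5.25504e+02]
 [-2.09000e-01 -3.00000e-03  9.78000e-01  3.76360e+01]
 [ 3.00000e-03 -1.00000e+00 -3.00000e-03  2.47340e+02]
 [ 0.00000e+00  0.00000e+00  0.00000e+00  1.00000e+00]]
-0.21061188491595154
[  6.   -1.5 146.7]
```

Emit:
{"name": "jog_arm", "arguments": {"targets": [{"offset": [0.006,-0.0015,0.04],"yaw": -0.03},{"offset": [0.006,-0.0015,0.08],"yaw": -0.03},{"offset": [0.006,-0.0015,0.12],"yaw": -0.03},{"offset": [0.006,-0.0015,0.147],"yaw": -0.03},{"offset": [0.006,-0.0015,0.147],"yaw": -0.03},{"offset": [0.006,-0.0015,0.147],"yaw": -0.03},{"offset": [0.006,-0.0015,0.147],"yaw": -0.03},{"offset": [0.006,-0.0015,0.147],"yaw": -0.03},{"offset": [0.006,-0.0015,0.147],"yaw": -0.03}]}}

```text
time_s: 6.53
eef_pos: [562.1, 179.1, 248.5]
ee_rot: [-0.703, 0.705, -0.063, 0.065]
force: [0.1, -1.4, -2.5]
grip_width: 0.195
```

Run:
```python
from h import *
s=ctrl.sense();print(np.round(s["dq"],3),s["time_s"],s["force"],s["grip_width"])
img,K,T=cap("wrist","w5.png",None,1.5)
np.savez("w5.npz",img=img,K=K,T=T,M=tool(s))
M=tool();print(M.round(4),np.arctan2(M[1,0],M[0,0]))
cap("scene","s5.png",(190,120,350,280),3.5);cap("top","t5.png",(160,100,270,220),5)
```

```text
[ 0.001 -0.    -0.002  0.002  0.001  0.002] 6.5333 [ 0.11714062 -1.41659601 -2.52991524] 0.19523453604609337
[[ 9.835000e-01  2.400000e-03  1.810000e-01  5.621303e+02]
 [-1.810000e-01 -3.200000e-03  9.835000e-01  1.791690e+02]
 [ 2.900000e-03 -1.000000e+00 -2.700000e-03  2.485712e+02]
 [ 0.000000e+00  0.000000e+00  0.000000e+00  1.000000e+00]] -0.18200746325586967
```

View pics/w5.png

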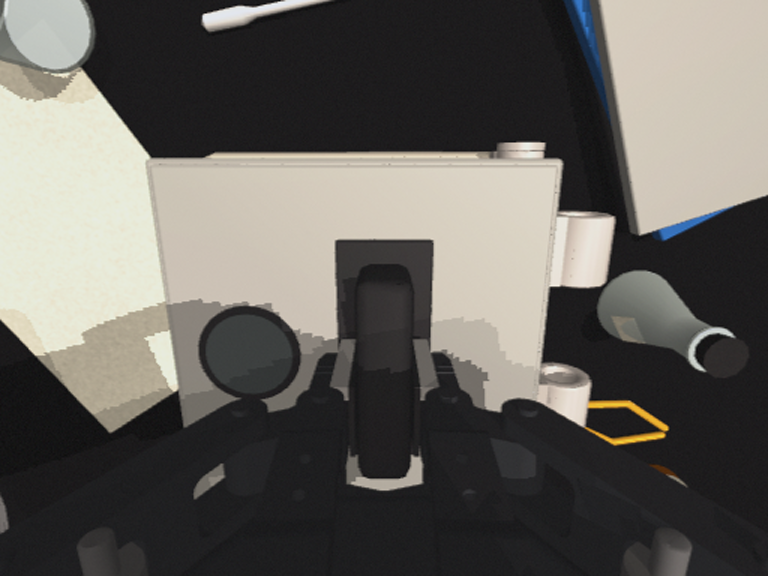

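View pics/s5.png

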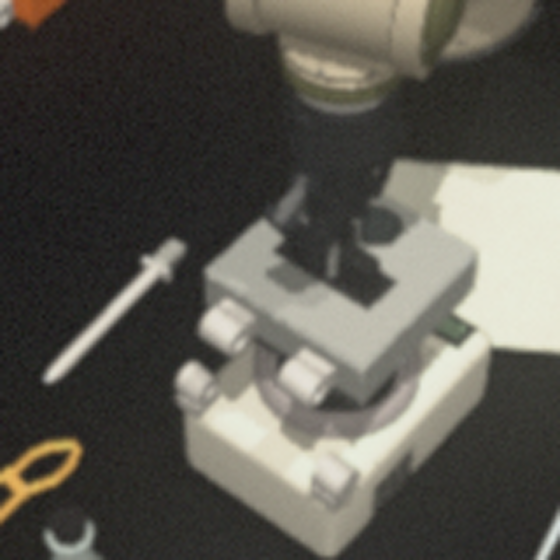

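Run:
```python
from h import *
d=np.load("w5.npz");im=cv2.cvtColor(d["img"],cv2.COLOR_RGB2BGR)
z=lambda l,t,w,h:cv2.resize(im[t:t+h,l:l+w],None,fx=6,fy=6,interpolation=cv2.INTER_CUBIC)
cv2.imwrite("pics/w5z.png",np.hstack([z(320,90,100,90)[:,240:],z(90,90,60,90)]))
cv2.imwrite("pics/w5y.png",z(350,130,70,90+0))
cv2.imwrite("pics/w5x.png",z(350,225,70,60))
```

```text
(no output)
```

View pics/w5z.png

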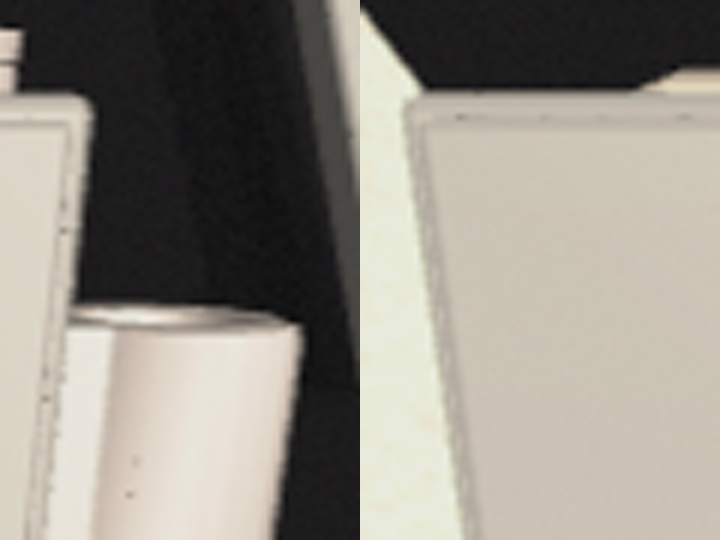

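View pics/w5y.png

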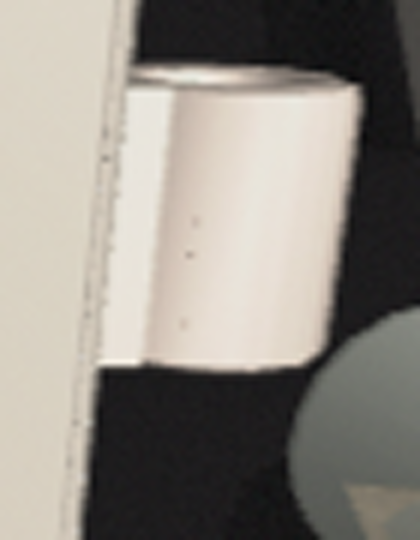

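View pics/w5x.png

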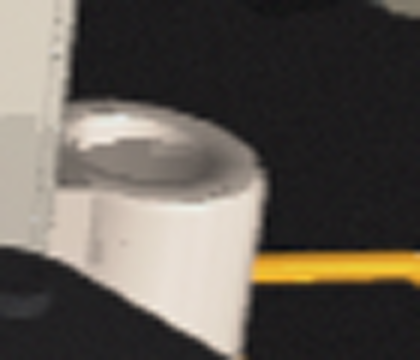

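```bash
cat > fit5.py <<'E'
from h import *
from scipy.optimize import least_squares
d=np.load("w5.npz");K,T,M=d["K"],d["T"],d["M"]
g=lambda v,o:(v+.5)/6-.5+o
def pose(P,p):
    q=np.r_[p,[0]*(6-len(p))]
    return np.atleast_2d(P)@R.from_euler("ZYX",[q[2],q[4],q[5]]).as_matrix().T+[q[0],q[1],q[3]]
def line(A,B,p):
    n=np.array([-(B-A)[1],(B-A)[0]]);n/=np.linalg.norm(n);return (p-A)@n
def res(p):
    c=proj(pose([[-70,70,45],[70,70,45],[70,-70,45],[-70,-70,45]],p),K,T)
    r=[c[0,0]-g(45,90),c[0,1]-g(92,90),c[1,0]-g(95,360),c[1,1]-g(93,90)]
    r+=[line(c[1],c[2],np.array([g(80,350),g(539,130)])),line(c[0],c[3],np.array([g(114,90),g(539,90)]))]
    b=bb(proj(pose(cyl(21.5,49,88,20,13),p),K,T)); r+=[b[2]-g(362,350),b[1]-g(64,130),b[3]-g(371,130)]
    b=bb(proj(pose(cyl(-49,-21.5,88,20,13),p),K,T)); r+=[b[2]-g(267,350),b[1]-g(100,225)]
    return np.array(r)
for n in (4,6):
    s=least_squares(res,[552,181,-.18,180,0,0][:n],loss="soft_l1");print(s.x.round(4),s.fun.round(2))
    print("lid in tool",[totool(pose([[0,0,0]],s.x)[0],M).round(2)])
    H=pose([[88,0,20]],s.x)[0];print("hinge",H)
    t=place([[93,0,115]],547.2,182.6,-.1803)[0];print("need",t-H,"tool",(M[:3,:3].T@(t-H)).round(2))
E
python3 fit5.py
```

```text
[ 5.522341e+02  1.809546e+02 -1.844000e-01  1.772149e+02] [ 0.14  0.18  1.    0.55  0.67 -0.65 -0.52 -0.49  0.23 -0.71 -2.17]
lid in tool [array([-10.26,  71.24,   0.28])]
hinge [638.74258307 164.82115348 197.2149417 ]
need [-5.01186873e-02  1.10164770e+00 -8.22149417e+01] tool [-0.48 82.21  1.3 ]
[ 5.522185e+02  1.806435e+02 -1.834000e-01  1.773360e+02 -1.940000e-02
 -1.170000e-02] [ 0.52 -0.08 -0.21 -0.05  0.13 -0.65 -0.06 -0.05  0.72  0.24 -0.71]
lid in tool [array([-1.022e+01,  7.112e+01, -3.000e-02])]
hinge [638.38658756 164.89871169 199.04222666]
need [  0.30587683   1.02408949 -84.04222666] tool [-0.12 84.04  1.3 ]
```

Run:
```python
from h import *
d=np.load("w5.npz");K,T=d["K"],d["T"]
print(bb(proj(place(cyl(53,79,93,115,13),547.2,182.6,-.1803),K,T)).round(2))
im=cv2.cvtColor(d["img"],cv2.COLOR_RGB2BGR)
cv2.imwrite("pics/w5w.png",cv2.resize(im[85:115,320:380],None,fx=10,fy=10,interpolation=cv2.INTER_CUBIC))
```

```text
[329.44  93.37 363.52 126.34]
```

View pics/w5w.png

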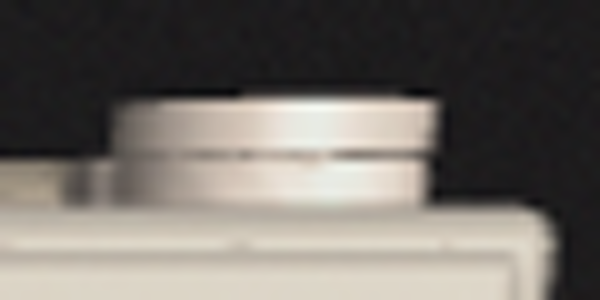

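View pics/t5.png

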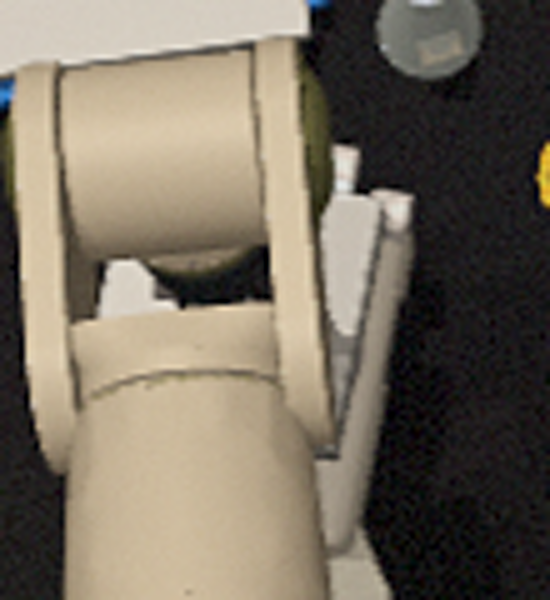

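Emit:
{"name": "jog_arm", "arguments": {"targets": [{"offset": [-0.0003,0.02,0.001],"yaw": -0.004},{"offset": [-0.0003,0.04,0.001],"yaw": -0.004},{"offset": [-0.0003,0.058,0.001],"yaw": -0.004},{"offset": [-0.0003,0.058,0.001],"yaw": -0.004},{"offset": [-0.0003,0.058,0.001],"yaw": -0.004},{"offset": [-0.0003,0.058,0.001],"yaw": -0.004},{"offset": [-0.0003,0.058,0.001],"yaw": -0.004}]}}

```text
time_s: 7.27
eef_pos: [562.8, 180.3, 192.1]
ee_rot: [-0.703, 0.705, -0.061, 0.065]
force: [-0.3, -0.0, -2.8]
grip_width: 0.194
```

Run:
```python
from h import *
s=ctrl.sense();print(np.round(s["dq"],3),s["time_s"],s["force"],s["grip_width"])
img,K,T=cap("wrist","w6.png",None,1.5)
np.savez("w6.npz",img=img,K=K,T=T,M=tool(s))
M=tool();print(M.round(4),np.arctan2(M[1,0],M[0,0]))
L=[-10.24,71.1,.1]
print("lid origin est",(M@np.r_[L,1])[:3],"goal",place([[5,0,95]],547.2,182.6,-.1803)[0])
cap("scene","s6.png",(190,120,350,280),3.5)
```

```text
[ 0.002  0.003  0.008 -0.001 -0.004  0.001] 7.2667 [-0.25145654 -0.0050625  -2.83373274] 0.19368481738706195
[[ 9.842000e-01  4.700000e-03  1.767000e-01  5.626389e+02]
 [-1.767000e-01 -2.900000e-03  9.843000e-01  1.803459e+02]
 [ 5.100000e-03 -1.000000e+00 -2.000000e-03  1.919280e+02]
 [ 0.000000e+00  0.000000e+00  0.000000e+00  1.000000e+00]] -0.1776637076827971
lid origin est [552.91194106 182.04785187 120.77632155] goal [552.1189497  181.70337641  95.        ]
```

View pics/w6.png

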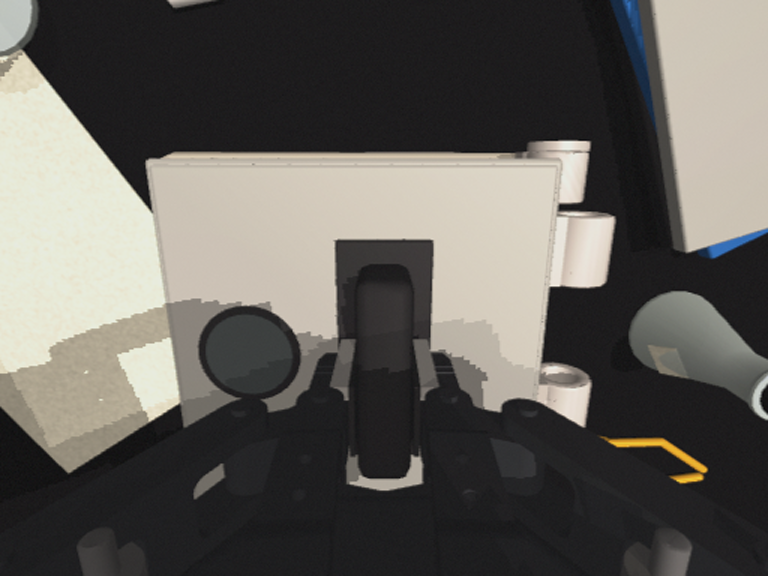

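View pics/s6.png

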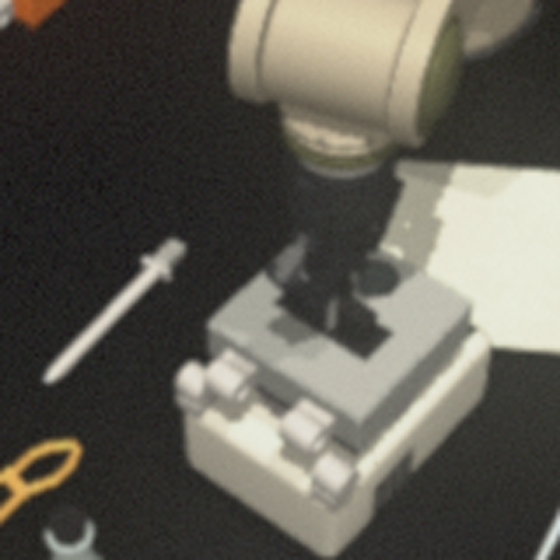

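Run:
```python
from h import *
d=np.load("w6.npz");K,T=d["K"],d["T"]
print(bb(proj(place(cyl(53,75,93,115,13),547.2,182.6,-.1803),K,T)).round(2),bb(proj(place(cyl(53,79,93,115,13),547.2,182.6,-.1803),K,T)).round(2))
im=cv2.cvtColor(d["img"],cv2.COLOR_RGB2BGR)
cv2.imwrite("pics/w6w.png",cv2.resize(im[85:200,340:420],None,fx=5,fy=5,interpolation=cv2.INTER_CUBIC))
```

```text
[348.56  98.93 393.25 134.62] [348.56  92.18 394.08 134.62]
```

View pics/w6w.png

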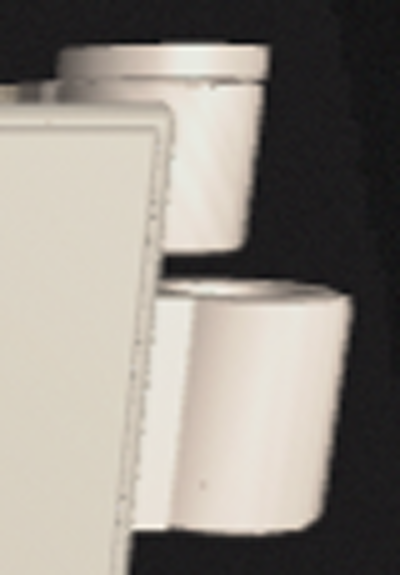

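Emit:
{"name": "jog_arm", "arguments": {"targets": [{"offset": [-0.001,0.0,-0.0008],"yaw": 0.002},{"offset": [-0.001,0.004,-0.0008],"yaw": 0.002},{"offset": [-0.001,0.008,-0.0008],"yaw": 0.002},{"offset": [-0.001,0.012,-0.0008],"yaw": 0.002},{"offset": [-0.001,0.016,-0.0008],"yaw": 0.002},{"offset": [-0.001,0.016,-0.0008],"yaw": 0.002}]}}

```text
time_s: 7.87
eef_pos: [561.1, 179.6, 174.5]
ee_rot: [-0.703, 0.705, -0.062, 0.064]
force: [0.2, 0.5, -2.9]
grip_width: 0.193
```

Run:
```python
from h import *
s=ctrl.sense();print(s["force"],s["wrist_torque"],s["grip_width"])
M=tool();print(M[:3,3],np.arctan2(M[1,0],M[0,0]),(M@np.r_[-10.24,71.1,.1,1])[:3])
```

```text
[ 0.24263963  0.54712104 -2.90052104] [-0.01413522 -0.01533559 -0.05499466] 0.19289570730198935
[561.05973855 179.63956237 174.47040343] -0.17966469843894764 [551.17506218 181.34427782 103.34048906]
```

Emit:
{"name": "jog_arm", "arguments": {"targets": [{"offset": [0,0.003,0],"yaw": 0.0},{"offset": [0,0.006,0],"yaw": 0.0},{"offset": [0,0.008,0],"yaw": 0.0},{"offset": [0,0.009,0],"yaw": 0.0},{"offset": [0,0.009,0],"yaw": 0.0}]}}

```text
time_s: 8.28
eef_pos: [561.0, 179.6, 165.2]
ee_rot: [-0.703, 0.705, -0.063, 0.064]
force: [0.0, -0.3, -2.0]
grip_width: 0.193
```

Run:
```python
from h import *
s=ctrl.sense();print(s["force"],s["wrist_torque"],s["grip_width"])
M=tool();print(M[:3,3],np.arctan2(M[1,0],M[0,0]),(M@np.r_[-10.24,71.1,.1,1])[:3])
cap("wrist","w7.png",None,1.5)
cap("scene","s7.png",(190,120,350,280),3.5)
```

```text
[ 0.03556252 -0.29114151 -2.0201619 ] [-0.06214267 -0.02582062  0.06869788] 0.1933665464405044
[561.00936687 179.58943436 165.20408553] -0.17970531195669762 [551.09580563 181.2930019   94.07816366]
```

View pics/w7.png

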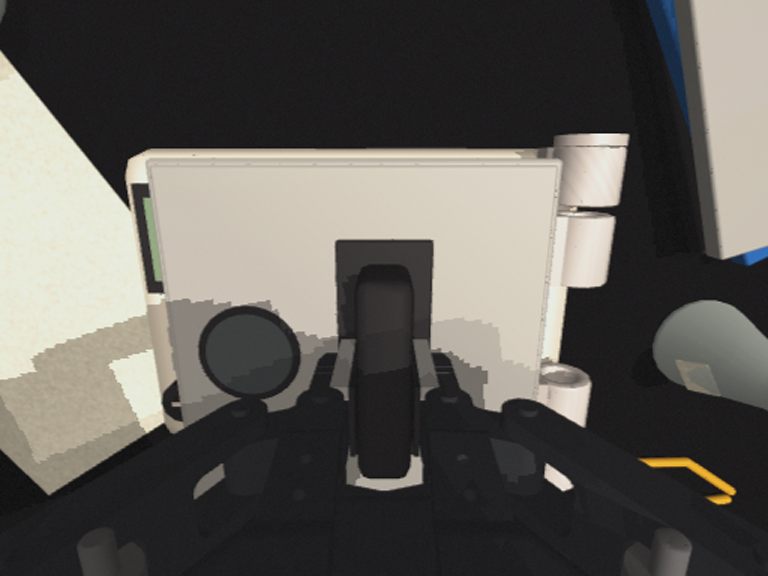

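View pics/s7.png

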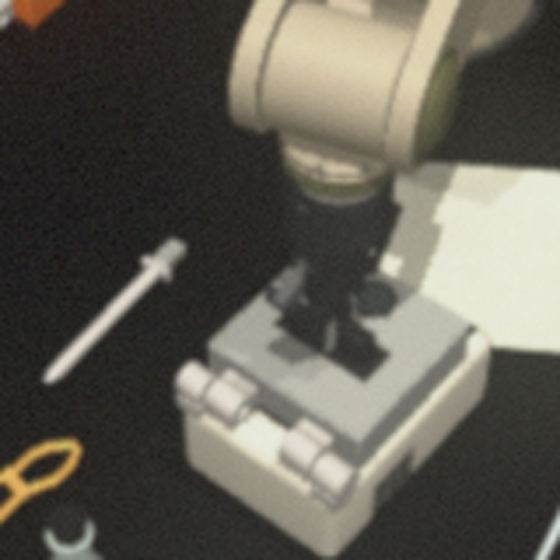

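Run:
```python
from h import *
s=ctrl.sense()
img,K,T=cap("wrist"); np.savez("w8.npz",img=img,K=K,T=T,M=tool(s))
im=cv2.cvtColor(img,cv2.COLOR_RGB2BGR)
cv2.imwrite("pics/w8.png",cv2.resize(im[85:200,355:425],None,fx=5,fy=5,interpolation=cv2.INTER_CUBIC))
for P in (cyl(53,75,93,115,13),cyl(21.5,49,93,115,13),cyl(21.5,49,93,117,13)): print(bb(proj(place(P,547.2,182.6,-.1803),K,T)).round(2))
```

```text
[364.86  95.14 418.29 136.77]
[359.74 139.12 411.32 191.17]
[360.84 139.45 413.13 192.13]
```

View pics/w8.png

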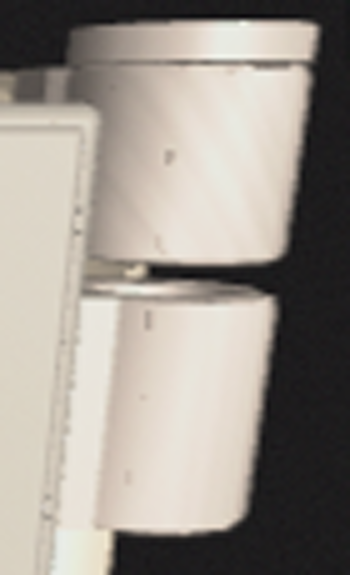

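Emit:
{"name": "jog_arm", "arguments": {"targets": [{"offset": [0,0.001,0],"yaw": 0.0},{"offset": [0,0.002,0],"yaw": 0.0},{"offset": [0,0.003,0],"yaw": 0.0},{"offset": [0,0.003,0],"yaw": 0.0}]}}

```text
time_s: 8.77
eef_pos: [561.3, 179.6, 163.6]
ee_rot: [-0.703, 0.705, -0.062, 0.065]
force: [-2.0, -0.7, 4.9]
grip_width: 0.195
```

Run:
```python
from h import *
s=ctrl.sense();print(s["force"],s["wrist_torque"],s["grip_width"])
M=tool();print(M[:3,3],M.round(4),(M@np.r_[-10.24,71.1,.1,1])[:3])
```

```text
[-1.98529304 -0.68561357  4.90076235] [-0.10939581  0.55004715  0.06104926] 0.194769715395794
[561.31565332 179.60764831 163.63593155] [[ 9.839000e-01  3.700000e-03  1.787000e-01  5.613157e+02]
 [-1.787000e-01 -3.100000e-03  9.839000e-01  1.796076e+02]
 [ 4.200000e-03 -1.000000e+00 -2.400000e-03  1.636359e+02]
 [ 0.000000e+00  0.000000e+00  0.000000e+00  1.000000e+00]] [551.5201916  181.31749691  92.49379954]
```

Emit:
{"name": "jog_arm", "arguments": {"targets": [{"offset": [0,-0.001,0],"yaw": 0.0},{"offset": [0,-0.001,0],"yaw": 0.0},{"offset": [0,-0.001,0],"yaw": 0.0},{"offset": [0,-0.001,0],"yaw": 0.0},{"offset": [0,-0.001,0],"yaw": 0.0},{"offset": [0,-0.04,0],"yaw": 0.0},{"offset": [0,-0.08,0],"yaw": 0.0},{"offset": [0,-0.1,0],"yaw": 0.0},{"offset": [0,-0.1,0],"yaw": 0.0},{"offset": [0,-0.1,0],"yaw": 0.0},{"offset": [0,-0.1,0],"yaw": 0.0},{"offset": [0,-0.1,0],"yaw": 0.0}], "fingers": 0.07}}

```text
time_s: 9.77
eef_pos: [560.5, 179.8, 262.1]
ee_rot: [-0.703, 0.705, -0.063, 0.064]
force: [0.1, 0.6, -0.4]
grip_width: 0.82
```

Run:
```python
from h import *
s=ctrl.sense();print(s["force"],s["grip_width"],s["time_s"],np.round(s["dq"],3))
img,K,T=cap("wrist","w9.png",None,1.5); np.savez("w9.npz",img=img,K=K,T=T,M=tool(s));print(tool().round(3))
```

```text
[ 0.10301641  0.55560619 -0.43719897] 0.8195875651964815 9.7667 [-0.     0.001 -0.004 -0.001  0.004  0.002]
[[ 9.84000e-01  1.00000e-03  1.79000e-01  5.60587e+02]
 [-1.79000e-01 -3.00000e-03  9.84000e-01  1.79871e+02]
 [ 2.00000e-03 -1.00000e+00 -3.00000e-03  2.62240e+02]
 [ 0.00000e+00  0.00000e+00  0.00000e+00  1.00000e+00]]
```

View pics/w9.png

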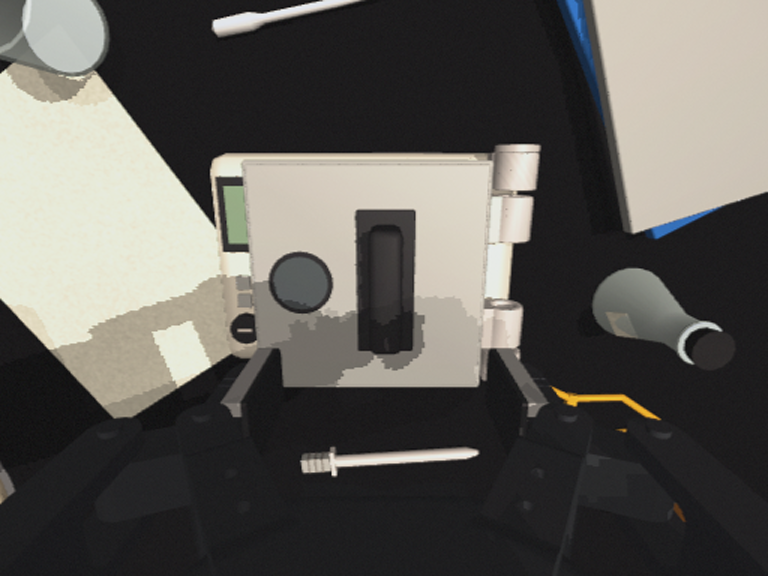

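Emit:
{"name": "jog_arm", "arguments": {"targets": [{"offset": [-0.01,0,-0.035],"yaw": 0.125},{"offset": [-0.02,0,-0.07],"yaw": 0.25},{"offset": [-0.03,0.01,-0.1],"yaw": 0.375},{"offset": [-0.04,0.02,-0.13],"yaw": 0.5},{"offset": [-0.05,0.04,-0.16],"yaw": 0.625},{"offset": [-0.06,0.06,-0.2],"yaw": 0.75},{"offset": [-0.07,0.08,-0.231],"yaw": 0.875},{"offset": [-0.07,0.092,-0.231],"yaw": 1.0},{"offset": [-0.07,0.092,-0.231],"yaw": 1.125},{"offset": [-0.07,0.092,-0.231],"yaw": 1.25},{"offset": [-0.07,0.092,-0.231],"yaw": 1.375},{"offset": [-0.07,0.092,-0.231],"yaw": 1.5}]}}

```text
time_s: 10.82
eef_pos: [450.2, -35.2, 170.1]
ee_rot: [-0.47, 0.471, -0.527, 0.529]
force: [-0.6, 1.3, -0.1]
grip_width: 0.82
```

Run:
```python
from h import *
for i in range(5): ctrl.capture("wrist")
s=ctrl.sense();print(s["grip_width"],s["time_s"],np.round(s["dq"],3),np.round(s["joints"],3))
img,K,T=cap("wrist","w10.png",None,1.5); np.savez("w10.npz",img=img,K=K,T=T,M=tool(s));print(tool().round(3))
```

```text
0.8155650875981176 11.0667 [-0.    -0.    -0.002  0.002 -0.     0.011] [-0.337  0.236  1.818 -0.003  1.086  1.341]
[[-1.06000e-01  1.00000e-03  9.94000e-01  4.50443e+02]
 [-9.94000e-01 -3.00000e-03 -1.06000e-01 -3.51800e+01]
 [ 3.00000e-03 -1.00000e+00  1.00000e-03  1.70624e+02]
 [ 0.00000e+00  0.00000e+00  0.00000e+00  1.00000e+00]]
```

View pics/w10.png

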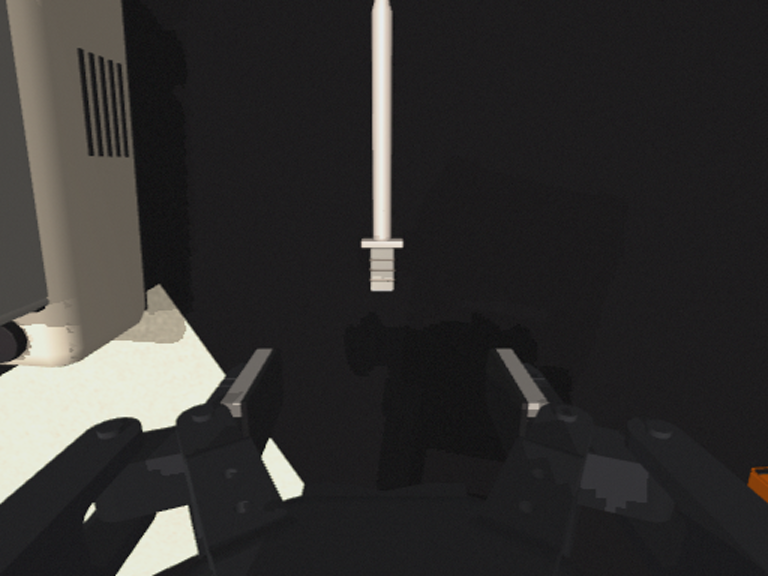

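Run:
```python
from h import *
d=np.load("w10.npz");K,T,M=d["K"],d["T"],d["M"]
im=cv2.cvtColor(d["img"],cv2.COLOR_RGB2BGR)
cv2.imwrite("pics/w10z.png",cv2.resize(im[150:200,230:280],None,fx=12,fy=12,interpolation=cv2.INTER_CUBIC))
f=lambda u,v:[(u+.5)/1.5-.5,(v+.5)/1.5-.5]
P=ray([f(382,291),f(382,248),f(381.5,20)],K,T,12);P[2]=ray(f(381.5,20),K,T,6)[0]
for p in P: print(p.round(1),totool(p).round(1))
e=P[2]-P[0];print(np.arctan2(e[1],e[0]),np.arctan2(M[1,2],M[0,2]))
```

```text
[435.3 -33.4  12. ] [ -0.7 158.6 -15.4]
[464.9 -36.6  12. ] [ -0.6 158.6  14.3]
[599.9 -50.7   6. ] [ -0.8 164.8 150. ]
-0.10489965212226764 -0.10509845324008514
```

View pics/w10z.png

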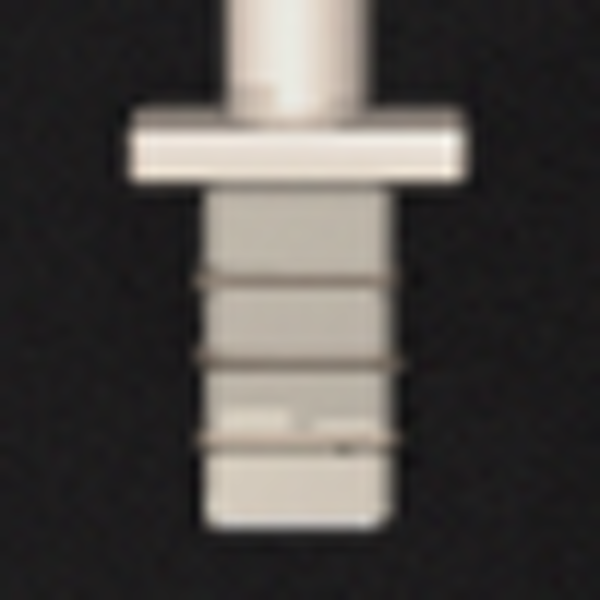

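Emit:
{"name": "jog_arm", "arguments": {"targets": [{"offset": [-0.0007,0.04,-0.0005],"yaw": 0},{"offset": [-0.0007,0.08,-0.0005],"yaw": 0},{"offset": [-0.0007,0.115,-0.0005],"yaw": 0},{"offset": [-0.0007,0.135,-0.0005],"yaw": 0},{"offset": [-0.0007,0.147,-0.0005],"yaw": 0},{"offset": [-0.0007,0.1515,-0.0005],"yaw": 0},{"offset": [-0.0007,0.1515,-0.0005],"yaw": 0},{"offset": [-0.0007,0.1515,-0.0005],"yaw": 0},{"offset": [-0.0007,0.1515,-0.0005],"yaw": 0}]}}

```text
time_s: 11.87
eef_pos: [450.7, -35.1, 20.1]
ee_rot: [-0.473, 0.473, -0.524, 0.527]
force: [0.7, -0.3, 0.1]
grip_width: 0.825
```

Run:
```python
from h import *
s=ctrl.sense();print(s["force"],s["time_s"],np.round(s["dq"],3))
cap("wrist","w11.png");print(tool().round(3))
```

```text
[ 0.69950143 -0.272071    0.08317602] 11.8667 [ 0.003 -0.003  0.003  0.001 -0.002  0.002]
[[-1.05000e-01  3.00000e-03  9.94000e-01  4.50715e+02]
 [-9.94000e-01 -4.00000e-03 -1.05000e-01 -3.50510e+01]
 [ 4.00000e-03 -1.00000e+00  3.00000e-03  2.00520e+01]
 [ 0.00000e+00  0.00000e+00  0.00000e+00  1.00000e+00]]
```

View pics/w11.png

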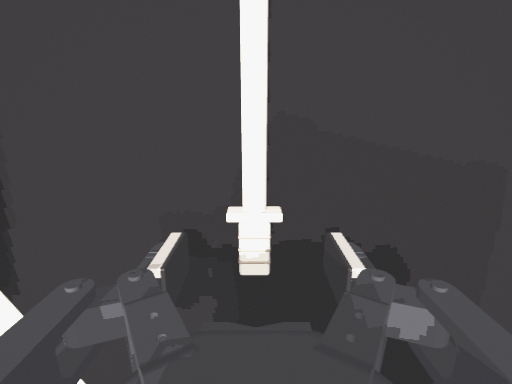

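Emit:
{"name": "jog_arm", "arguments": {"targets": [{"offset": [0,0.0025,0],"yaw": 0},{"offset": [0,0.0025,0],"yaw": 0},{"offset": [0,0.0025,0],"yaw": 0},{"offset": [0,0.0025,0],"yaw": 0},{"offset": [0,0.0025,0],"yaw": 0},{"offset": [0,0.0025,0],"yaw": 0},{"offset": [0,0.0025,0],"yaw": 0},{"offset": [0,0.0025,0],"yaw": 0}], "fingers": 0.0, "grip_force": 70}}

```text
time_s: 12.58
eef_pos: [450.8, -35.1, 17.9]
ee_rot: [-0.473, 0.473, -0.524, 0.527]
force: [-1.5, 0.5, 5.4]
grip_width: 0.161
```

Run:
```python
from h import *
s=ctrl.sense();print(s["force"],s["grip_width"],s["time_s"],np.round(s["dq"],3))
img,K,T=cap("wrist","w12.png");np.savez("w12.npz",img=img,K=K,T=T,M=tool(s));print(tool().round(3))
```

```text
[-1.48130814  0.49824123  5.44894282] 0.16085091154595527 12.5833 [ 0.001  0.    -0.    -0.001  0.001  0.   ]
[[-1.0500e-01  3.0000e-03  9.9400e-01  4.5082e+02]
 [-9.9400e-01 -4.0000e-03 -1.0500e-01 -3.5090e+01]
 [ 4.0000e-03 -1.0000e+00  3.0000e-03  1.7965e+01]
 [ 0.0000e+00  0.0000e+00  0.0000e+00  1.0000e+00]]
```

View pics/w12.png

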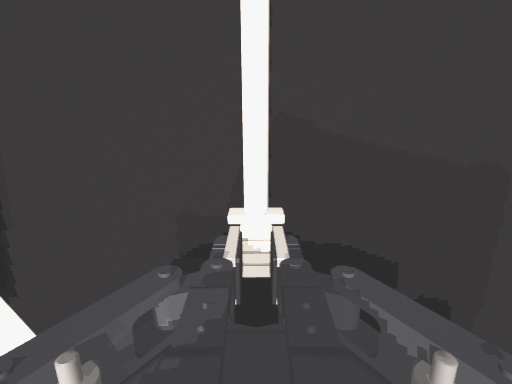

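Emit:
{"name": "jog_arm", "arguments": {"targets": [{"offset": [0,-0.03,0],"yaw": 0},{"offset": [0,-0.07,0],"yaw": 0},{"offset": [0,-0.11,0],"yaw": 0},{"offset": [0,-0.15,0],"yaw": -0.1},{"offset": [0.005,-0.182,0.02],"yaw": -0.22},{"offset": [0.01,-0.182,0.05],"yaw": -0.34},{"offset": [0.02,-0.182,0.08],"yaw": -0.46},{"offset": [0.03,-0.182,0.1],"yaw": -0.58},{"offset": [0.04,-0.182,0.12],"yaw": -0.7},{"offset": [0.046,-0.182,0.145],"yaw": -0.82},{"offset": [0.046,-0.182,0.145],"yaw": -0.94},{"offset": [0.046,-0.182,0.145],"yaw": -1.06}]}}

```text
time_s: 13.63
eef_pos: [590.1, -95.8, 199.6]
ee_rot: [-0.673, 0.675, -0.212, 0.213]
force: [-1.2, 0.2, -0.5]
grip_width: 0.162
```

Run:
```python
from h import *
s=ctrl.sense();print(s["force"],s["grip_width"],s["time_s"])
M=tool();h=np.arctan2(M[1,0],M[0,0]);print(M[:3,3],h,"yaw",h+.1803,totool([590.5,-96.4,200]).round(1))
```

```text
[-1.22451549  0.15194947 -0.51959506] 0.16243498726019318 13.6333
[590.14966349 -95.8023304  199.60391784] -0.61032171712341 yaw -0.43002171712341 [ 0.6 -0.4 -0.3]
```

Emit:
{"name": "jog_arm", "arguments": {"targets": [{"offset": [0,0,0],"yaw": -0.12},{"offset": [0,0,0],"yaw": -0.24},{"offset": [0,0,0],"yaw": -0.36},{"offset": [0,0,0],"yaw": -0.43},{"offset": [0,0,0],"yaw": -0.43},{"offset": [0,0,0],"yaw": -0.43},{"offset": [0,0,0],"yaw": -0.43},{"offset": [0,0,0],"yaw": -0.43}]}}

```text
time_s: 14.3
eef_pos: [590.1, -95.8, 199.5]
ee_rot: [-0.703, 0.705, -0.064, 0.065]
force: [0.4, -0.7, -0.3]
grip_width: 0.167
```

Run:
```python
from h import *
s=ctrl.sense();print(s["force"],s["grip_width"],s["time_s"],np.round(s["dq"],3))
img,K,T=cap("wrist","w13.png",None,1.5);np.savez("w13.npz",img=img,K=K,T=T,M=tool(s));M=tool();print(M.round(4));print(np.arctan2(M[1,0],M[0,0]))
cap("scene","s13.png",(130,100,350,300),3.5)
```

```text
[ 0.44986495 -0.66908322 -0.31245357] 0.1674257905902696 14.3 [ 0.     0.    -0.002 -0.001 -0.001 -0.007]
[[ 9.836000e-01  1.400000e-03  1.805000e-01  5.901130e+02]
 [-1.805000e-01 -3.500000e-03  9.836000e-01 -9.576880e+01]
 [ 2.100000e-03 -1.000000e+00 -3.200000e-03  1.995382e+02]
 [ 0.000000e+00  0.000000e+00  0.000000e+00  1.000000e+00]]
-0.1815063175254016
```

View pics/w13.png

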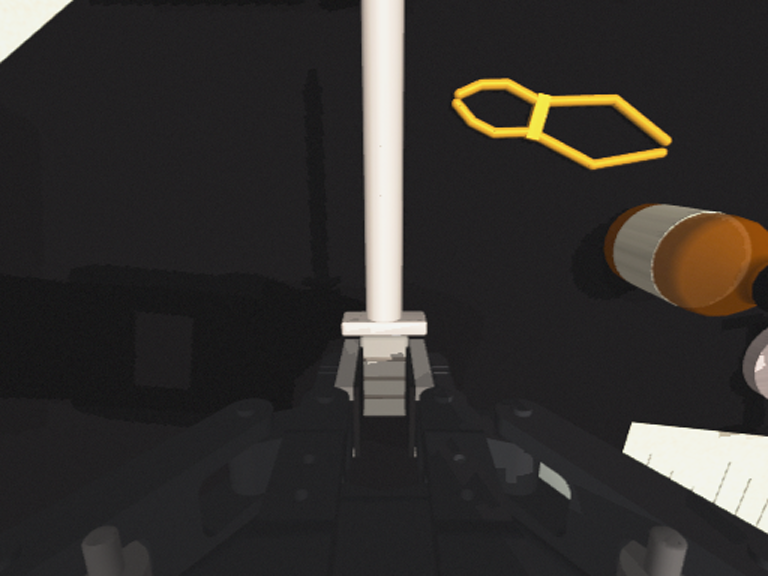

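View pics/s13.png

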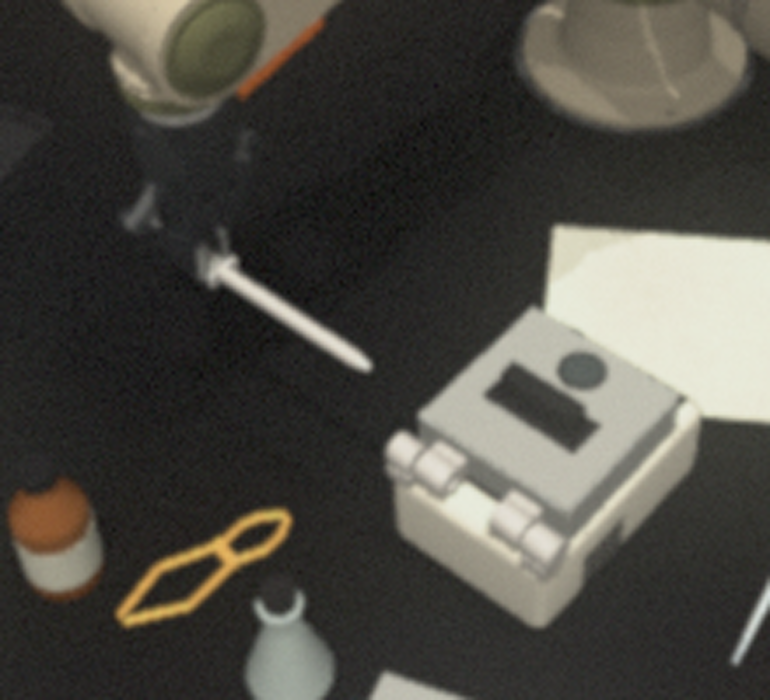

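Run:
```python
from h import *
img,K,T=cap("top","t13.png",(190,100,330,220),5)
d=np.load("w13.npz");im=cv2.cvtColor(d["img"],cv2.COLOR_RGB2BGR)
cv2.imwrite("pics/w13z.png",cv2.resize(im[0:240,215:300],None,fx=2.5,fy=2.5,interpolation=cv2.INTER_CUBIC))
# subpixel shank edges in wrist rows
g=cv2.cvtColor(im,cv2.COLOR_BGR2GRAY).astype(float)
for r in (5,40,80,120,160,200):
    x=g[r-2:r+3,225:290].mean(0);dx=np.diff(x);i=np.argmax(dx);j=np.argmin(dx)
    def sub(k,s):
        a,b,c=s*dx[k-1],s*dx[k],s*dx[k+1];return k+.5*(a-c)/(a-2*b+c)+.5+225
    print(r,round(sub(i,1),2),round(sub(j,-1),2))
```

```text
5 240.55 269.0
40 240.67 268.47
80 241.65 268.12
120 242.54 268.0
160 242.73 267.97
200 243.63 267.44
```

View pics/t13.png

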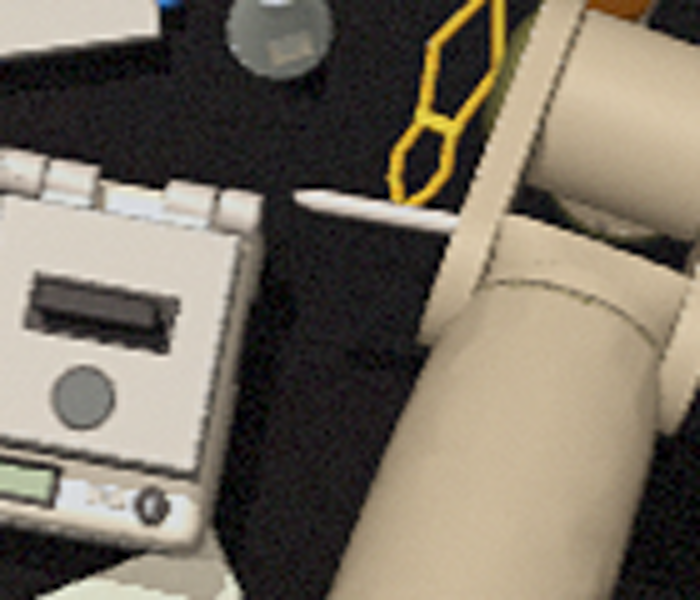

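Emit:
{"name": "jog_arm", "arguments": {"targets": [{"offset": [0,0.035,0],"yaw": -0.001},{"offset": [0,0.06,0],"yaw": -0.001},{"offset": [0,0.0725,0],"yaw": -0.001},{"offset": [0,0.0725,0],"yaw": -0.001},{"offset": [0,0.0725,0],"yaw": -0.001},{"offset": [0,0.0725,0],"yaw": -0.001},{"offset": [0,0.0725,0],"yaw": -0.001},{"offset": [0,0.0725,0],"yaw": -0.001}]}}

```text
time_s: 15.12
eef_pos: [590.7, -96.2, 128.2]
ee_rot: [-0.703, 0.706, -0.062, 0.065]
force: [-0.1, -0.1, -1.2]
grip_width: 0.163
```

Run:
```python
from h import *
s=ctrl.sense();print(s["force"],s["grip_width"],s["time_s"],np.round(s["dq"],3))
o={}
for n in ("wrist","top","scene"):
    img,K,T=cap(n);o[n]=img;o[n+"K"]=K;o[n+"T"]=T
np.savez("m14.npz",M=tool(s),**o)
M=tool();print(M.round(4));print(np.arctan2(M[1,0],M[0,0]))
b=lambda n:cv2.cvtColor(o[n],cv2.COLOR_RGB2BGR)
cv2.imwrite("pics/t14.png",cv2.resize(b("top")[120:155,185:285],None,fx=8,fy=8,interpolation=cv2.INTER_CUBIC))
cv2.imwrite("pics/s14.png",cv2.resize(b("scene")[160:270,180:300],None,fx=5.4,fy=5.4,interpolation=cv2.INTER_CUBIC))
g=cv2.cvtColor(b("wrist"),cv2.COLOR_BGR2GRAY).astype(float)
for r in (5,40,80,120,160,200):
    x=g[r-2:r+3,225:290].mean(0);dx=np.diff(x);i=np.argmax(dx);j=np.argmin(dx)
    def sub(k,s):
        a,b,c=s*dx[k-1],s*dx[k],s*dx[k+1];return k+.5*(a-c)/(a-2*b+c)+.5+225
    print(r,round(sub(i,1),2),round(sub(j,-1),2))
```

```text
[-0.08872565 -0.14582152 -1.24466318] 0.1626604624011119 15.1167 [-0.001  0.005  0.005  0.    -0.003 -0.001]
[[ 9.838000e-01  2.300000e-03  1.790000e-01  5.903948e+02]
 [-1.790000e-01 -3.800000e-03  9.838000e-01 -9.605960e+01]
 [ 2.900000e-03 -1.000000e+00 -3.400000e-03  1.275674e+02]
 [ 0.000000e+00  0.000000e+00  0.000000e+00  1.000000e+00]]
-0.17997663959917753
5 240.64 269.09
40 241.04 268.93
80 241.64 268.25
120 242.55 268.05
160 242.91 267.99
200 243.64 267.53
```

View pics/t14.png

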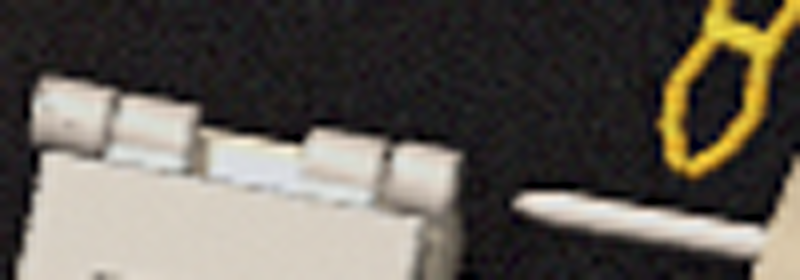

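View pics/s14.png

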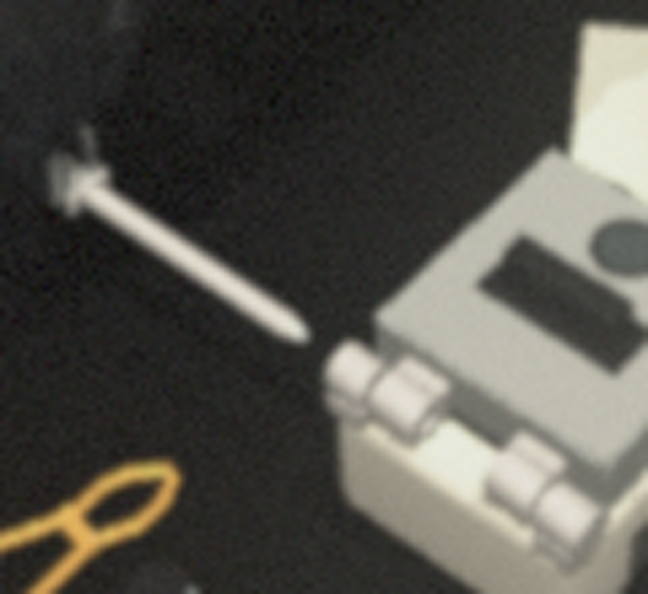

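```bash
cat > ov.py <<'E'
from h import *
import sys
from scipy.spatial import ConvexHull
def xcyl(x0,x1,r0,r1,n=40):
    t=np.linspace(0,2*np.pi,n);A=np.c_[0*t,np.cos(t),np.sin(t)]
    return np.vstack([A*[1,r0,r0]+[x0,0,0],A*[1,r1,r1]+[x1,0,0]])
def pinpts(M,off=(-0.5,12,19.3),dy=0,dp=0):
    # pin frame in tool: pin x = tool z, pin y=? , z=-tool y
    P=np.vstack([xcyl(0,135,6,6),xcyl(135,147,6,2.5)])
    P=P@R.from_euler("ZY",[dy,dp]).as_matrix().T
    Q=np.c_[-P[:,1],-P[:,2],P[:,0]]+np.array(off)
    return Q@M[:3,:3].T+M[:3,3]
C=(547.2,182.6,-.1803)
def draw(im,K,T,Ps,l,t,r,b,k,fn):
    o=cv2.resize(cv2.cvtColor(im,cv2.COLOR_RGB2BGR)[t:b,l:r],None,fx=k,fy=k,interpolation=cv2.INTER_CUBIC)
    for P,c in Ps:
        u=proj(P,K,T);u=u[ConvexHull(u).vertices];u=(u-[l,t]+.5)*k-.5
        cv2.polylines(o,[np.round(u*8).astype(np.int32)],True,c,1,cv2.LINE_AA,3)
    cv2.imwrite("pics/"+fn,o)
if __name__=="__main__":
    d=np.load("m14.npz");M=d["M"]
    Ps=[(place(cyl(53,79,93,115,13),*C),(0,0,255)),(place(cyl(-75,-53,93,115,13),*C),(0,0,255)),(place(cyl(21.5,49,93,115,13),*C),(0,255,0)),(place(cyl(-49,-21.5,93,115,13),*C),(0,255,0)),(pinpts(M),(255,0,0))]
    draw(d["top"],d["topK"],d["topT"],Ps,185,120,285,155,8,"ot14.png")
    draw(d["scene"],d["sceneK"],d["sceneT"],Ps,180,160,300,270,5.4,"os14.png")
E
python3 ov.py
```

```text
(no output)
```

View pics/ot14.png

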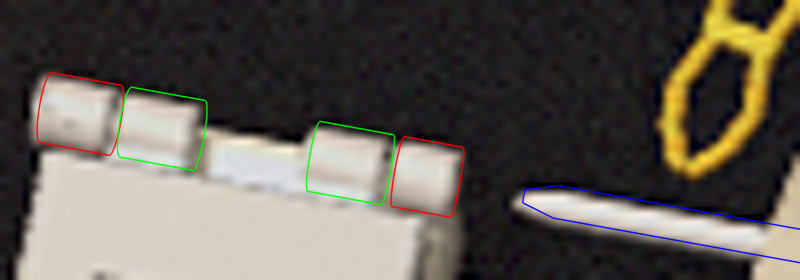

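View pics/os14.png

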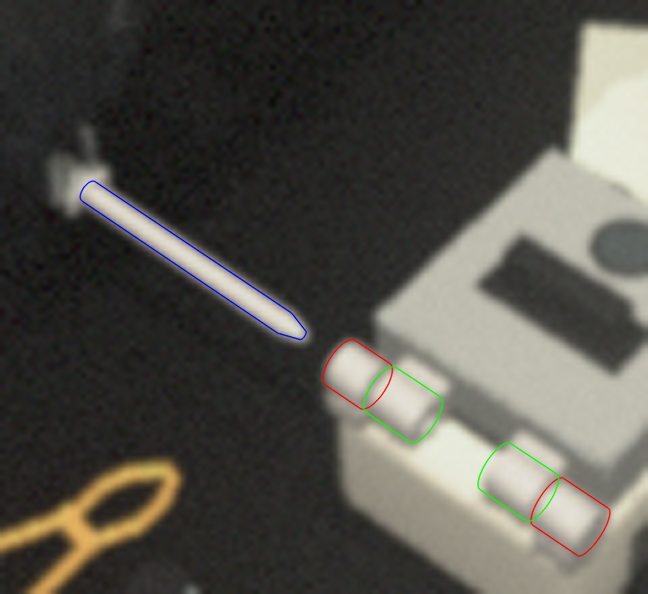

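Run:
```python
from h import *
M=tool()
for C in ((547.2,182.6,-.1803),(546.7,182.0,-.1803)):
    print([totool(p,M).round(1).tolist() for p in place([[93,-75,115],[93,72,115]],*C)])
d=np.load("m14.npz")
# centreline of pin in top & scene vs. predicted using ov
from ov import *
def cl(n,pts):
    K,T=d[n+"K"],d[n+"T"];g=cv2.cvtColor(d[n],cv2.COLOR_RGB2GRAY).astype(np.float32)
    for xx in pts:
        P=(np.array([0+-0.5,12,19.3+xx]))@M[:3,:3].T+M[:3,3];P2=P+M[:3,2]
        u,u2=proj([P,P2],K,T);t=(u2-u)/np.linalg.norm(u2-u);nrm=np.array([-t[1],t[0]])
        s=np.arange(-5,5.01,.1);q=(u+s[:,None]*nrm).astype(np.float32)
        v=cv2.remap(g,q[None,:,0],q[None,:,1],cv2.INTER_LINEAR)[0];v=np.clip(v-np.percentile(v,30)-15,0,None)
        print(n,xx,"center offset px",round((v*s).sum()/v.sum(),2),"normal",nrm.round(2),"m x per px", (proj([P+M[:3,0]],K,T)[0]-u)@nrm,(proj([P-M[:3,1]],K,T)[0]-u)@nrm)
cl("top",(90,105,120));cl("scene",(40,70,100,120))
```

```text
[[0.6, 11.9, 191.4], [0.6, 11.4, 338.4]]
[[0.2, 11.9, 190.8], [0.2, 11.4, 337.8]]
top 90 center offset px -0.33 normal [ 0.18 -0.98] m x per px 0.33405607973633017 0.0760643335879004
top 105 center offset px -0.45 normal [ 0.18 -0.98] m x per px 0.33394074206644475 0.07603805080535472
top 120 center offset px -0.47 normal [ 0.18 -0.98] m x per px 0.3338254840129632 0.07601178617968242
scene 40 center offset px -0.06 normal [-0.56  0.83] m x per px 0.31927421409448825 -0.17823298263182816
scene 70 center offset px -0.07 normal [-0.56  0.83] m x per px 0.32237412187625175 -0.1799637996317422
scene 100 center offset px -0.07 normal [-0.56  0.83] m x per px 0.3255348152947703 -0.18172856213563077
scene 120 center offset px -0.02 normal [-0.56  0.83] m x per px 0.3276766027636367 -0.18292442548066867
```

Emit:
{"name": "jog_arm", "arguments": {"targets": [{"offset": [0.001,0,0.0],"yaw": 0},{"offset": [0.001,0,0.01],"yaw": 0},{"offset": [0.001,0,0.02],"yaw": 0},{"offset": [0.001,0,0.027],"yaw": 0},{"offset": [0.001,0,0.033],"yaw": 0},{"offset": [0.001,0,0.039],"yaw": 0},{"offset": [0.001,0,0.042],"yaw": 0},{"offset": [0.001,0,0.042],"yaw": 0},{"offset": [0.001,0,0.042],"yaw": 0}]}}

```text
time_s: 16.02
eef_pos: [598.9, -54.9, 127.4]
ee_rot: [-0.703, 0.706, -0.063, 0.064]
force: [-0.1, 0.7, -1.4]
grip_width: 0.16
```

```bash
cat > chk.py <<'E'
from h import *
import sys
from ov import *
n=sys.argv[1]
s=ctrl.sense();print(np.round(s["force"],2),np.round(s["wrist_torque"],2),s["grip_width"],s["time_s"])
M=tool();print(M[:3,3].round(2),np.arctan2(M[1,0],M[0,0]),M[:3,2].round(4))
print([totool(p,M).round(1).tolist() for p in place([[93,-75,115],[93,72,115]],546.7,182.0,-.1803)])
C=(546.7,182.0,-.1803)
Ps=[(place(cyl(53,79,93,115,13),*C),(0,0,255)),(place(cyl(-75,-53,93,115,13),*C),(0,0,255)),(pinpts(M),(255,0,0))]
a,K,T=cap("top");draw(a,K,T,[],185,120,285,155,8,f"t{n}.png")
a,K,T=cap("scene");draw(a,K,T,[],180,160,300,270,5.4,f"s{n}.png")
E
python3 chk.py 15
```

```text
[-0.11  0.7  -1.35] [-0.05  0.02 -0.02] 0.15986766710792033 16.0167
[598.91 -54.9  127.43] -0.17979982809174072 [ 0.1788  0.9839 -0.0035]
[[-0.8, 11.9, 148.7], [-0.7, 11.4, 295.7]]
```

View pics/t15.png

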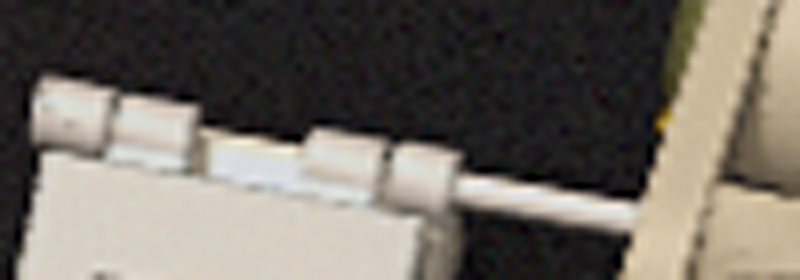

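View pics/s15.png

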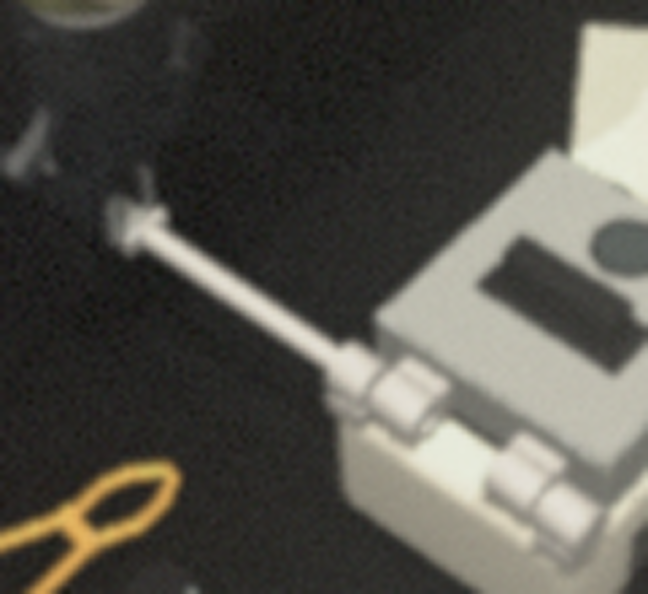

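Emit:
{"name": "jog_arm", "arguments": {"targets": [{"offset": [0,0,0.006],"yaw": 0},{"offset": [0,0,0.012],"yaw": 0},{"offset": [0,0,0.018],"yaw": 0},{"offset": [0,0,0.024],"yaw": 0},{"offset": [0,0,0.024],"yaw": 0}]}}

```text
time_s: 16.53
eef_pos: [603.3, -30.3, 127.4]
ee_rot: [-0.703, 0.705, -0.062, 0.064]
force: [-0.9, 0.9, -0.8]
grip_width: 0.161
```

Emit:
{"name": "jog_arm", "arguments": {"targets": [{"offset": [0,0,0.006],"yaw": 0},{"offset": [0,0,0.012],"yaw": 0},{"offset": [0,0,0.018],"yaw": 0},{"offset": [0,0,0.024],"yaw": 0},{"offset": [0,0,0.024],"yaw": 0}]}}

```text
time_s: 16.95
eef_pos: [607.7, -5.4, 127.3]
ee_rot: [-0.703, 0.705, -0.062, 0.064]
force: [-0.7, 0.7, -1.4]
grip_width: 0.163
```

```bash
python3 chk.py 16
```

```text
[-0.66  0.67 -1.36] [-0.02  0.    0.06] 0.16273040574685854 16.95
[607.73  -5.37 127.25] -0.17798499401817008 [ 0.1771  0.9842 -0.0029]
[[-0.4, 12.0, 98.4], [-0.1, 11.5, 245.4]]
```

View pics/t16.png

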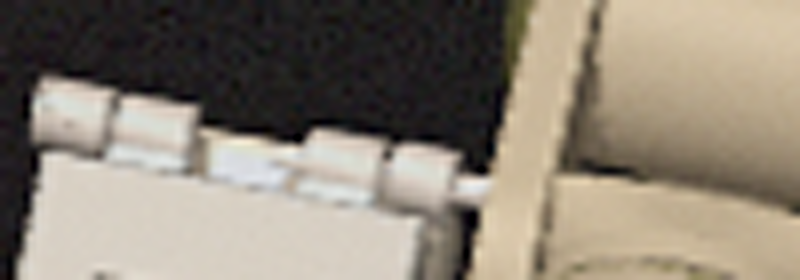

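View pics/s16.png

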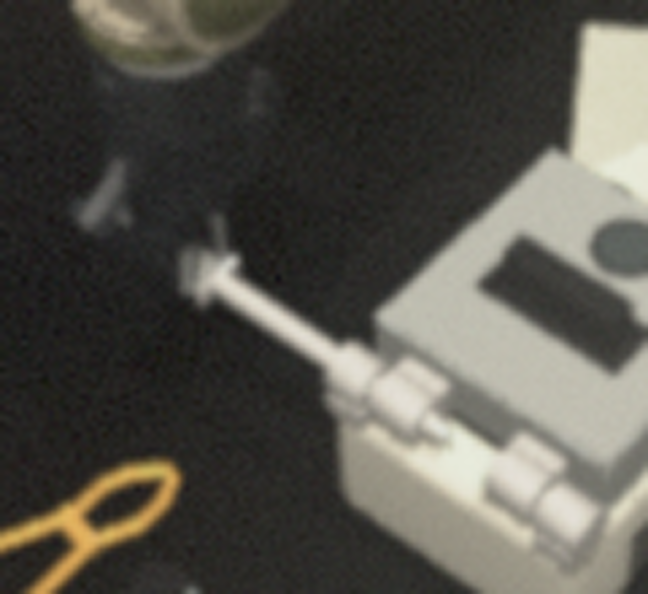

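Emit:
{"name": "jog_arm", "arguments": {"targets": [{"offset": [0.0004,0,0.006],"yaw": 0.002},{"offset": [0.0004,0,0.012],"yaw": 0.002},{"offset": [0.0005,0,0.018],"yaw": 0.002},{"offset": [0.0005,0,0.024],"yaw": 0.002},{"offset": [0.0005,0,0.024],"yaw": 0.002}]}}

```text
time_s: 17.47
eef_pos: [612.5, 18.4, 127.2]
ee_rot: [-0.703, 0.705, -0.062, 0.064]
force: [-0.8, -0.8, -0.8]
grip_width: 0.162
```

Emit:
{"name": "jog_arm", "arguments": {"targets": [{"offset": [0,0,0.006],"yaw": 0},{"offset": [0,0,0.012],"yaw": 0},{"offset": [0,0,0.018],"yaw": 0},{"offset": [0,0,0.024],"yaw": 0},{"offset": [0,0,0.024],"yaw": 0}]}}

```text
time_s: 17.88
eef_pos: [616.9, 43.3, 127.1]
ee_rot: [-0.703, 0.705, -0.062, 0.064]
force: [0.3, -0.4, 0.1]
grip_width: 0.162
```

```bash
python3 chk.py 17; python3 -c "
from h import *
cap('wrist','w17.png')"
```

```text
[ 0.34 -0.38  0.06] [-0.03 -0.02 -0.03] 0.1621314419783835 17.8833
[616.87  43.3  127.06] -0.1784124483764195 [ 0.1775  0.9841 -0.0027]
[[-0.8, 11.9, 48.9], [-0.6, 11.5, 195.9]]
```

View pics/w17.png

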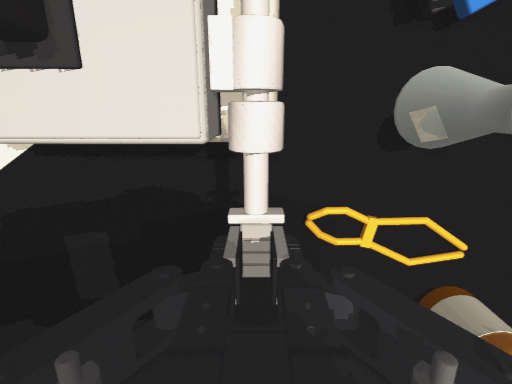

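View pics/s17.png

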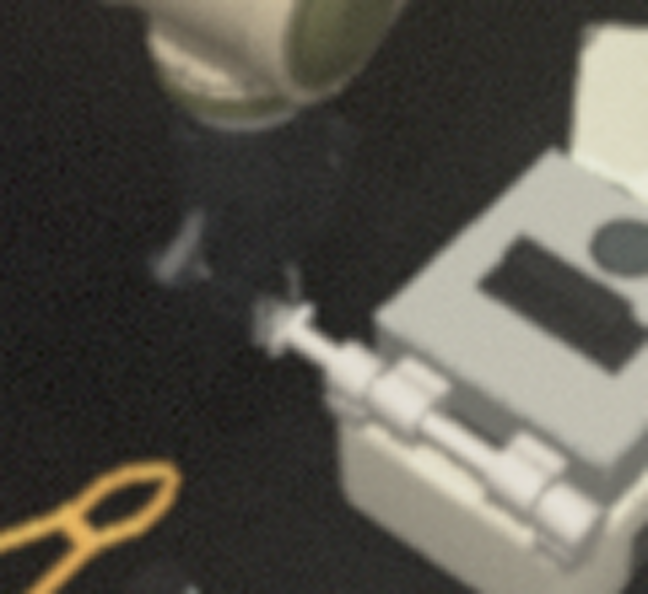

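Emit:
{"name": "jog_arm", "arguments": {"targets": [{"offset": [0,0,0.006],"yaw": 0.001},{"offset": [0,0,0.012],"yaw": 0.001},{"offset": [0,0,0.018],"yaw": 0.001},{"offset": [0,0,0.023],"yaw": 0.001},{"offset": [0,0,0.023],"yaw": 0.001}]}}

```text
time_s: 18.45
eef_pos: [620.9, 65.8, 126.9]
ee_rot: [-0.703, 0.705, -0.062, 0.064]
force: [-0.1, 0.4, -0.9]
grip_width: 0.162
```

Emit:
{"name": "jog_arm", "arguments": {"targets": [{"offset": [0,0,0.003],"yaw": 0},{"offset": [0,0,0.005],"yaw": 0},{"offset": [0,0,0.006],"yaw": 0},{"offset": [0,0,0.006],"yaw": 0}]}}

```text
time_s: 18.78
eef_pos: [622.0, 71.9, 126.9]
ee_rot: [-0.703, 0.705, -0.062, 0.064]
force: [0.1, 0.6, -0.1]
grip_width: 0.161
```

```bash
python3 chk.py 18; python3 -c "
from h import *
cap('wrist','w18.png',(190,100,330,300),3)"
```

```text
[ 0.08  0.58 -0.14] [-0.04  0.    0.03] 0.16074957067806922 18.7833
[622.05  71.89 126.91] -0.17914093505972956 [ 0.1782  0.984  -0.0029]
[[-0.9, 11.9, 19.9], [-0.7, 11.4, 166.9]]
```

View pics/w18.png

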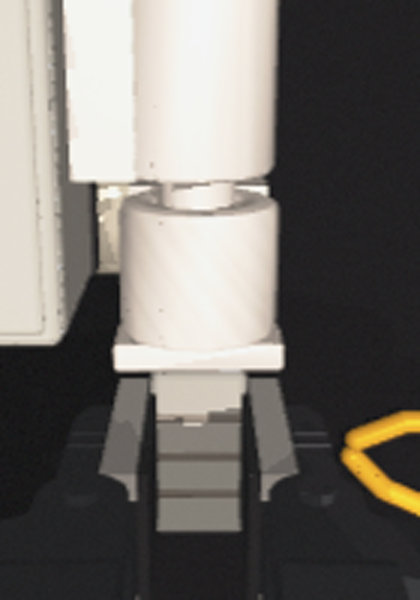

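Nearly flush, and there is no contact force yet. I'll press on a little further to seat the flange.

Emit:
{"name": "jog_arm", "arguments": {"targets": [{"offset": [0,0,0.001],"yaw": 0},{"offset": [0,0,0.002],"yaw": 0},{"offset": [0,0,0.003],"yaw": 0},{"offset": [0,0,0.003],"yaw": 0},{"offset": [0,0,0.003],"yaw": 0}]}}

```text
time_s: 19.35
eef_pos: [622.3, 72.8, 126.9]
ee_rot: [-0.702, 0.706, -0.063, 0.064]
force: [-2.8, -8.9, 0.7]
grip_width: 0.166
```

```bash
python3 chk.py 19; python3 -c "
from h import *
cap('wrist','w19.png',(190,100,330,300),3)"
```

```text
[-2.82 -8.9   0.65] [-1.51  0.52  0.06] 0.16584148109906913 19.35
[622.26  72.82 126.93] -0.179892555329324 [ 0.1789  0.9838 -0.0062]
[[-0.9, 11.8, 18.9], [-0.9, 10.9, 165.9]]
```

View pics/w19.png

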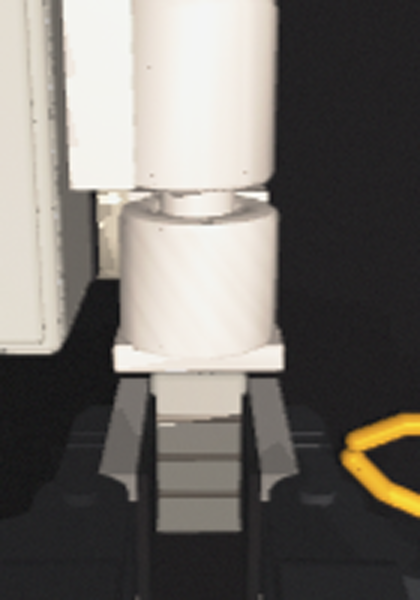

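Emit:
{"name": "jog_arm", "arguments": {"targets": [{"offset": [0,0,0],"yaw": 0},{"offset": [0,0,0],"yaw": 0},{"offset": [0,0,0],"yaw": 0},{"offset": [0,0,0],"yaw": 0},{"offset": [0,0,0],"yaw": 0},{"offset": [0,0,0],"yaw": 0}], "fingers": 0.045}}

```text
time_s: 20.0
eef_pos: [622.3, 73.0, 126.9]
ee_rot: [-0.702, 0.706, -0.063, 0.064]
force: [-0.5, 0.1, -0.3]
grip_width: 0.527
```

Emit:
{"name": "jog_arm", "arguments": {"targets": [{"offset": [0,-0.02,0],"yaw": 0},{"offset": [0,-0.05,0],"yaw": 0},{"offset": [0,-0.09,-0.02],"yaw": 0},{"offset": [0,-0.12,-0.05],"yaw": 0},{"offset": [0,-0.12,-0.05],"yaw": 0},{"offset": [0,-0.12,-0.05],"yaw": 0},{"offset": [0,-0.12,-0.05],"yaw": 0}]}}

```text
time_s: 20.58
eef_pos: [613.0, 24.8, 246.4]
ee_rot: [-0.702, 0.706, -0.063, 0.064]
force: [0.3, -1.0, -0.2]
grip_width: 0.527
```

```bash
python3 chk.py 20; python3 -c "
from h import *
cap('wrist','w20.png',None,1.5)"
```

```text
[ 0.29 -0.97 -0.18] [0.   0.02 0.03] 0.5271641519058815 20.5833
[612.96  24.81 246.35] -0.18008961663363993 [ 0.1791  0.9838 -0.0057]
[[-0.5, 131.0, 68.5], [-0.5, 130.1, 215.5]]
```

View pics/w20.png

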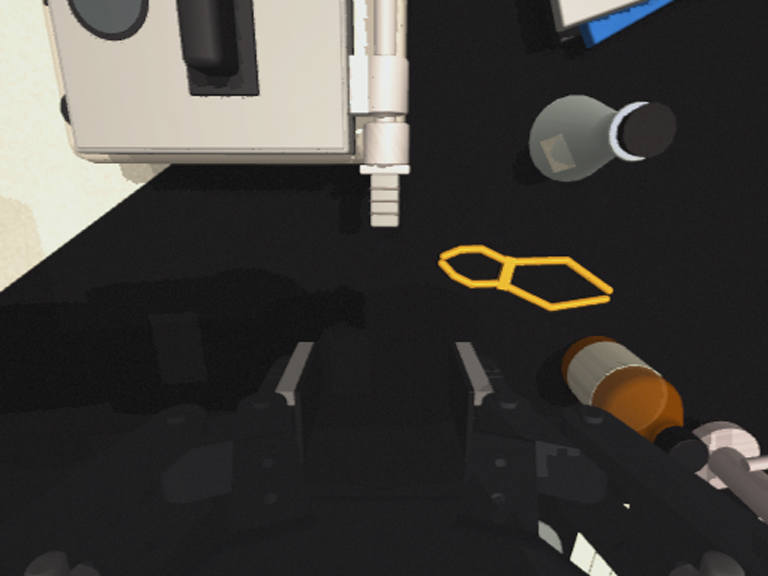

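View pics/s20.png

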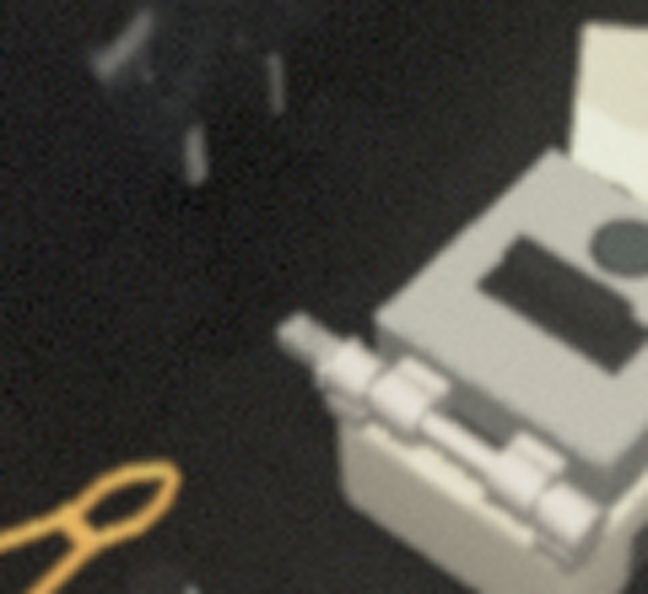

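```bash
python3 -c "
from h import *
cap('wrist','w21.png',(215,0,300,170),4)"
```

```text
(no output)
```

View pics/w21.png

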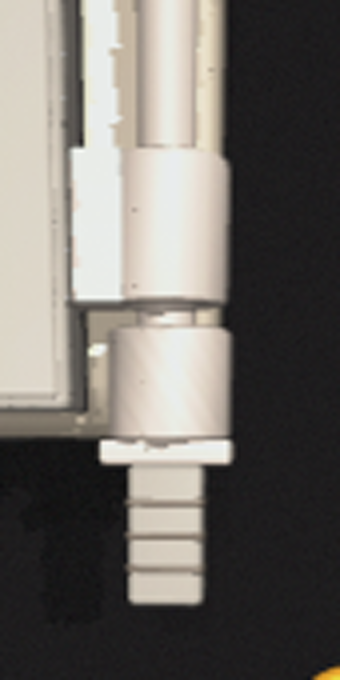

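The zoomed picture shows the flange (row ~450) flush against the right-hand knuckle, with the shank running on through the lid's knuckle above it. The arm is clear, so I'm handing in.

```bash
python3 -c "
from rig import ctrl
print(ctrl.finish_job(), ctrl.sense()['time_s'])"
```

```text
the job is handed in; nothing more can be done
the job is handed in; nothing more can be done
```

The lid is back on the centrifuge, the hinge pin is through all four knuckles with its flange against the right-hand one, and the job is handed in at about 20.7 s of the 64 s allowed. No verdict came back, so the following is from my own checks.

- **Lid:** I picked up the grey lid, not the orange look-alike, by its grip ridge and lowered it over the bowl. It seated at the height I predicted from the bench, 163.6 mm at the tool, with about 5 N of contact. Its hinge knuckle showed within about 0.4 px of the ideal position. An earlier fit with the lid in the gripper suggested a tilt of about 1 degree. I did not re-measure its flatness after letting go; it looked flat in the pictures.
- **Pin:** It slid through with no sign of binding and stopped at about 9 N, right where the flange should meet the knuckle. The last wrist picture shows the flange flush with no visible gap. The tip sits inside the closed left-hand knuckle, so I judged its place only from the flange position.
- **Clearance:** The gripper is open and about 120 mm above the pin, with the tool force near zero. Nothing touched the glassware or other bystanders as far as I could see, though I did not measure their positions again at the end.

The cameras disagreed by about 0.5 to 1 mm on where the centrifuge stands. I corrected for this by measuring the lid and pin relative to its knuckles.

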